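# Gauge the glazing packers on a clean plate

### The job

First take the red-handled scraper and wipe all the white chips off the steel plate into the yellow catch tray at its end. Then stand every packer there is on the plate, the same way up as on the bench and with room for the gauge between them, and check their heights one at a time in the order blue, green, yellow: lower the blue gauge over the packer until both its legs stand on the plate with its sprung foot on the packer, let it settle, and lift it off. At the end the packers stay standing on the plate, the chips are in the tray, gauge and scraper stand upright on the black mat again, and everything else on the bench has been left alone.

Things in the scene. Friction and masses are not known exactly. Their poses are not given: they have to be found in the camera images.
- station: fixed gauging station; origin: centre of the underside of its steel plate. Plate 120 (x) by 340 (y) by 20 mm, flat top at z = 20 mm; a lip 6 mm thick, 8 mm high runs along each long side (inner faces at x = +-60 mm); the ends (y = +-170 mm) have no lip, and the catch tray joins the -y end
- tray_in (a point): centre of the inner floor of the yellow catch tray, fixed to the station at its y = -227 mm, z = 4 mm; open on top; inside 120 (x) by 114 (y) mm, reaching up to the plate's end; side walls 36 mm and end wall 41 mm above its floor, none towards the plate, whose top is 16 mm above its floor
- tool_mat: fixed flat black rubber mat, 250 (x) by 210 (y) by 3 mm, where gauge and scraper are kept; origin at the centre of its underside
- scraper: loose scraper block, 180 g; origin at the centre of its underside. Black rubber blade 106 (x) by 22 (y) by 16 mm high at the bottom; red upright handle 60 (x) by 24 (y) mm, from z = 22 to 96 mm. It wipes along its own y; grip the handle across y
- gauge: loose bridge-shaped height gauge, 500 g, blue; origin midway between the undersides of its two legs. Legs 44 (x) by 14 (y) by 72 mm high, centred at y = +-43 mm (72 mm free between them); crossbar over them z = 72 to 90 mm, 100 mm long in y; white handle on top 50 (x) by 24 (y) mm, z = 90 to 128 mm; grip it across y
- gauge_foot (a joint): reading of the gauge (m): how far its sprung brass foot is pushed up into the gauge; 0 = hanging fully down, foot face 22 mm above the leg undersides; at most 0.040. With the legs on the plate it reads the height of the part below minus 22 mm. The spring pushes with 0.7 N at 0 and 2 N at the end
- foot_face (a point): centre of the underside of the gauge's brass foot (24 mm across), midway between the legs
- packer_blue: blue plastic glazing packer: block 90 (x) by 46 (y) by 34 mm high, standing; origin at the centre of its underside. The gauge must read 12 mm on it
- packer_green: green plastic glazing packer, may be absent: block 90 (x) by 46 (y) by 40 mm high, standing; origin at the centre of its underside. The gauge must read 18 mm on it
- packer_yellow: yellow plastic glazing packer, may be absent: block 90 (x) by 46 (y) by 46 mm high, standing; origin at the centre of its underside. The gauge must read 24 mm on it
- chip1: loose white plastic chip 26 (x) by 18 (y) by 10 mm, may be absent; origin at the centre of its underside
- chip2: loose white plastic chip 26 (x) by 18 (y) by 10 mm, may be absent; origin at the centre of its underside
- chip3: loose white plastic chip 26 (x) by 18 (y) by 10 mm, may be absent; origin at the centre of its underside
- chip4: loose white plastic chip 26 (x) by 18 (y) by 10 mm, may be absent; origin at the centre of its underside
- spray_blue: bystander: spray bottle, 70 mm across, 190 mm high; origin at the centre of its underside
- spray_clear: bystander: white bottle, 70 mm across, 200 mm high; origin at the centre of its underside
- tape_roll: bystander: roll of tape lying flat, 100 mm across, 45 mm high; origin at the centre of its underside
- cutter: bystander: orange cutter knife lying along its x, 165 mm long; origin at the centre of its underside
- filler_tin: bystander: jar, 72 mm across, 70 mm high; origin at the centre of its underside
Things that resemble listed ones, but are neither listed nor needed, are in the scene too. Of the things that look like the scraper, the middle-sized one is meant.

How it is judged:
By the outcome, as a careful person would: the job done as asked, in the order asked, and still so for the second after the job is handed in, with the robot touching nothing.
Of packer_green, packer_yellow only 1 to 2 are there at a start; the rules pass over those that are not, and their reading is None.
Of chip1, chip2, chip3, chip4 only 2 to 4 are there at a start; the rules pass over those that are not, and their reading is None.
At some moment in a run one of packer_blue, packer_green, packer_yellow may be knocked a few centimetres aside while the robot is not near it.
It also fails if it takes over 210 s, if anything falls off the work surface, if the arm or the gripper's body presses on something with over 40 N, if the wrist force passes 120 N, or if a joint passes its speed limit or range.

### The arm

A 7-joint arm with a two-finger parallel gripper is mounted at the origin on the work surface. World frame = base frame: x ahead of the robot, y to its left, z up, the work surface at z = 0. Lengths are in m, angles in rad, forces in N, time in s.
With the tool pointing down it reaches from about 0.4 to 0.9 m from the base axis. Payload 5.6 kg.
Tool frame: the origin (TCP) lies on the front face of the gripper's body, between the roots of the fingers; the fingertips stand 88 mm ahead of it and the grasp point (between the pads) lies manip.grip_depth ahead of it (manip.grip_depth is the distance from the TCP to the grasp point, in m); z points along the fingers, y is the line along which they close (so a half turn about z gives the same grasp; the last joint's range is limited). The gripper opens to 92 mm and grips with 3 to 60 N. Pads are 20 mm wide; open, the fingers measure 128 mm over their backs; the gripper's body (75 mm by 189 mm) begins 69 mm behind the grasp point.
Start: joints at [1.288, 0.468, -0.012, 1.603, 0.006, 1.071, -0.056], TCP at [0.154, -0.631, 0.303] pointing down, gripper open.
Joint ranges: [-2.53, 2.53], [-0.31, 2.02], [-1.57, 1.55], [0.28, 2.44], [-1.29, 4.43], [0.15, 1.84], [-2.92, 2.92]. Speed limits (rad/s): [2.57, 2.57, 3.14, 3.14, 3.14, 3.14, 3.14].

### API

Orientations are given as a unit quaternion [w, x, y, z].
In Python, from cell import get_obs, capture, job, manip gives the robot as it stands.
- The arm moves only by the tool play_rows, never from a script. Its argument "plan" is a list of rows, each a list of 3 entries, a list of its own where there are three numbers: the shift along the world's x, y, z normalised to -1 to 1, where 1 is 0.025 m, then the turn, a rotation vector about the world's x, y, z normalised to -1 to 1, where 1 is 0.12 rad, then the opening, from -1 (shut) to 1 (fully open). In form: [[[x, y, z], [ax, ay, az], hand], ...]. A call has 1 to 10 rows; each row shifts and turns the commanded pose from where the row before left it; what a row does not reach is not made up. A row lasts 1/8 s, in which the tool goes at most 62.5 mm and 10.7 degrees, less where a joint would pass 70% of its speed; a pose out of reach is approached as far as the arm can. A call with a number of a shift or a turn outside -1 to 1 is refused whole. A call with a gripper value outside its range is refused whole. The fingers move at their own pace and stop on an object; "newtons" is the grip in N (left out, the last holds). Time passes only in rows, so rows that do not move let the fingers close. It gives the time, the measured TCP pose, the force, the opening and the grip force at its end, in the units of the state.
- get_obs(): the state, without advancing time (a new reading comes with each control period).
- capture(name): name is "scene" or "top" or "wrist"; returns a dict with "frame" (400x640x3 uint8, red, green, blue), "fx", "fy", "cx", "cy" (pixels), "xyz" and "rotation" of the camera in the world. Camera axes: x right, y up, looking along -z (the intrinsics and any distortion apply to the point x, -y, -z); pixel columns grow to the right and rows downward; lengths in m; the calibration is good to about 2 mm. A picture is of the moment at which its call begins. There is no depth.
- job.job_done(): hands the job in; it is judged then, once.
The state is a dict: "t": time; "joint_positions": joint angles; "joint_vel": joint speeds; "joint_torque": joint torques, N m; "tool_pos": TCP position; "eef_rot": TCP orientation; "contact_force": force on the tool from outside, world axes, zero at the start; "moment": the same for the moment, N m; "grip_width": finger opening in m; "finger_force": force on a finger pad.
Only numpy, scipy, OpenCV 4.12 (cv2) and the standard library are available. Lean on these libraries where they do the work, as an engineer would, in place of code of your own. Each camera call takes 0.05 s, during which the arm holds its last target. There are 200 camera calls.

## Working session

There is one attempt and no reset: what is moved stays moved. The work goes in short steps, Python scripts to look and compute and a tool call to move; the robot and the scene stay as the last step left them, time stands still between calls to the robot, and variables do not carry over. Pictures are saved under pics/ and viewed, at most 16 in all, crops included, and the job is handed in when it is done.

Besides the shell and the picture viewer there is one more tool, called after ">>>" as name([rows], argument=value, ...), one row to a line, values as JSON. play_rows: Moves the arm, as the interface text tells. Scaled input: -1 to 1 covers 0.025 m each way for a shift and 0.12 rad each way for a turn. Its arguments: {"type":"object","properties":{"plan":{"type":"array"},"newtons":{"type":"number"}},"required":["plan"]}

```bash
ls; mkdir -p pics
cat > h.py <<'E'
import numpy as np, cv2
from cell import get_obs, capture, job, manip
def snap(cam,name=None):
    c=capture(cam)
    if name: cv2.imwrite(f'pics/{name}.png',c['frame'][:,:,::-1])
    return c
def ray(c,u,v):
    d=np.array([(u-c['cx'])/c['fx'],-(v-c['cy'])/c['fy'],-1.0])
    return np.array(c['xyz']),np.array(c['rotation']).reshape(3,3)@d
def onz(c,u,v,z):
    o,d=ray(c,u,v); return o+d*(z-o[2])/d[2]
def tri(c1,p1,c2,p2):
    o1,d1=ray(c1,*p1);o2,d2=ray(c2,*p2)
    s=np.linalg.lstsq(np.c_[d1,-d2],o2-o1,rcond=None)[0]
    a,b=o1+d1*s[0],o2+d2*s[1]
    return (a+b)/2,np.linalg.norm(a-b)
def px(c,p):
    R=np.array(c['rotation']).reshape(3,3); q=R.T@(np.array(p)-c['xyz'])
    return c['cx']+c['fx']*q[0]/-q[2], c['cy']-c['fy']*q[1]/-q[2]
E
python3 - <<'E'
from h import *
o=get_obs();print(o,manip.grip_depth)
for n in('scene','top'):
    c=snap(n,n+'1');print({k:v for k,v in c.items() if k!='frame'})
E
```

```text
pics
{'t': 0.0, 'joint_positions': array([ 1.28798194,  0.46838147, -0.01158141,  1.60364483,  0.00603447,
        1.07137858, -0.05631569]), 'joint_vel': array([-0.00153137,  0.00101337,  0.00125748,  0.0013626 , -0.0010499 ,
        0.00119308,  0.00062472]), 'joint_torque': array([ 3.77710842e-05, -5.20555043e+01, -1.32640911e-02, -2.43742293e+01,
       -5.68629114e-02,  1.72506936e-02,  1.85757667e-04]), 'tool_pos': array([ 0.15420882, -0.63099473,  0.30172864]), 'eef_rot': array([-8.69497107e-04,  9.92824260e-01,  1.19579254e-01, -1.87307843e-04]), 'contact_force': array([ 0.59183897,  0.49526245, -0.0812992 ]), 'moment': array([ 0.00487073, -0.00418005, -0.04307592]), 'finger_force': 0.0, 'grip_width': 0.09167366723631813} 0.0694
{'fx': 372.4184982728816, 'fy': 372.4184982728816, 'cx': 314.1608003131298, 'cy': 194.23397601158337, 'xyz': array([ 1.3965088 , -0.10622935,  0.71209176]), 'rotation': array([0.67427427, 0.36016945, 0.29369013, 0.57391487])}
{'fx': 381.72773446092, 'fy': 381.72773446092, 'cx': 318.5465665877362, 'cy': 201.11993751174737, 'xyz': array([0.20159123, 0.05095031, 1.27895283]), 'rotation': array([-0.6925497 , -0.07534243,  0.07773331,  0.7132012 ])}
```

```bash
python3 - <<'E'
s=open('h.py').read()
s=s.replace("import numpy as np, cv2","import numpy as np, cv2\nfrom scipy.spatial.transform import Rotation as Ro\ndef rot(q): return Ro.from_quat(np.roll(q,-1)).as_matrix()")
s=s.replace("np.array(c['rotation']).reshape(3,3)","rot(c['rotation'])")
open('h.py','w').write(s)
E
python3 -c "
import cv2
for n in('scene1','top1'):
    cv2.imwrite(f'pics/{n}b.png',cv2.resize(cv2.imread(f'pics/{n}.png'),(800,500),interpolation=cv2.INTER_CUBIC))"
```

```text
(no output)
```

View pics/top1b.png

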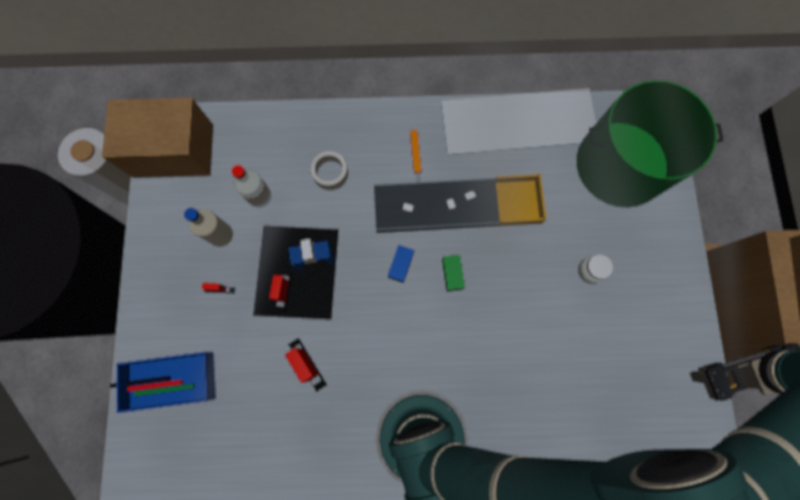

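View pics/scene1b.png

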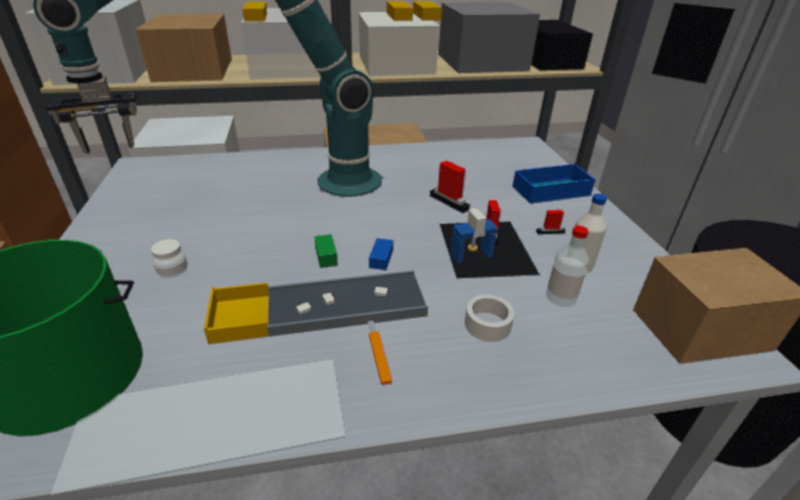

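The top view (800 px wide) shows the plate at about (440,205), with three chips at (408,207), (451,203) and (470,195). The tray is at (520,198), the blue packer at (401,264), the green one at (454,272), and there is no yellow one. The gauge is at (309,250) on the mat.

Scraper candidates: small red at (217,288), medium red on the mat at (279,290), large red at (305,365). The middle-sized one is the one on the mat. I'll measure all three to check.

```bash
cat >> h.py <<'E'
def blobs(c,lo,hi,amin=15):
    hsv=cv2.cvtColor(c['frame'],cv2.COLOR_RGB2HSV)
    m=cv2.inRange(hsv,np.array(lo),np.array(hi))
    if lo[0]==0: m|=cv2.inRange(hsv,np.array((172,)+tuple(lo[1:])),np.array((180,)+tuple(hi[1:])))
    n,l,st,ce=cv2.connectedComponentsWithStats(m)
    out=[]
    for i in range(1,n):
        if st[i,4]>=amin:
            k=cv2.findContours((l==i).astype(np.uint8),cv2.RETR_EXTERNAL,cv2.CHAIN_APPROX_NONE)[0][0]
            out.append((st[i,4],ce[i],k))
    return sorted(out,key=lambda b:-b[0])
RED=((0,120,60),(8,255,255));BLUE=((100,120,40),(125,255,255));GREEN=((50,120,40),(80,255,255));YEL=((18,140,60),(32,255,255));WHITE=((0,0,150),(180,40,255))
def rect(c,k,z):
    "min area rectangle of contour k cast on plane z: centre, sizes, angle of long side (deg)"
    p=np.array([onz(c,u,v,z)[:2] for u,v in k[:,0,:]])
    (cx,cy),(w,h),a=cv2.minAreaRect((p*1000).astype(np.float32))
    if w<h: w,h,a=h,w,a+90
    return np.round([cx,cy,w,h,(a+90)%180-90],1)
E
python3 - <<'E'
from h import *
t=snap('top');s=snap('scene')
for n,col in dict(RED=RED,BLUE=BLUE,GREEN=GREEN,YEL=YEL,WHITE=WHITE).items():
    for cn,c in(('top',t),('scene',s)):
        for a,ce,k in blobs(c,*col)[:9]:
            print(n,cn,a,ce.round(1),rect(c,k,0.03))
for z in (0,.02):
  for u,v in((375,185),(378,232),(497,180),(500,225),(543,176),(546,220)): print(z,u,v,onz(t,u*.8,v*.8,z).round(3))
for u,v in((263,226),(338,230),(331,318),(254,316)): print('mat',onz(t,u*.8,v*.8,.003).round(3))
E
```

```text
RED top 346 [239.7 291.6] [190.1 302.8  91.2  39.6  31.3]
RED top 215 [220.8 229.6] [390.6 365.5  70.5  39.   -5.8]
RED top 159 [122.8 308.2] [149.2 669.4 131.8  12.  -84.2]
RED top 93 [169.3 229.4] [397.  533.2  57.4  19.9  88.3]
RED top 84 [190.2 136.8] [719.1 482.   37.2  31.8  43.8]
RED scene 522 [360.6 143.6] [ 91.3 321.1 265.4  81.5 -16.9]
RED scene 202 [442.5 175.3] [372.8 540.  122.   42.5 -32.5]
RED scene 160 [394.8 169.5] [322.6 380.4 167.   31.9 -20.4]
RED scene 112 [463.7 185. ] [442.8 583.   66.5  38.2 -37.5]
BLUE top 2292 [130.5 304.4] [158.2 648.2 238.  119.5 -84.2]
BLUE top 354 [320.3 210.5] [445.2  37.9  90.2  44.2 -20.1]
BLUE top 211 [257.7 200.2] [483.8 246.9  62.   44.3   7. ]
BLUE top 172 [235.8 204.3] [471.1 319.5  64.5  35.3  14.4]
BLUE top 82 [152.7 171.2] [597.6 604.5  36.3  30.5  44.9]
BLUE scene 1478 [442.3 146. ] [154.9 649.  294.3 212.5 -84.4]
BLUE scene 393 [367.8 192.4] [446.6 251.5 184.1  58.1 -18.8]
BLUE scene 351 [304.4 202.6] [462.8  34.5 126.2  48.7 -20.5]
BLUE scene 269 [390.7 191.4] [435.2 326.6 175.3  37.7 -25.1]
BLUE scene 80 [479.2 158.6] [278
[... 1732 characters left out ...]
   -59.8]
WHITE scene 40 [304.6 231.9] [604.6  13.8  25.3  17.2  81.4]
WHITE scene 39 [262.4 237.7] [ 610.7 -103.7   25.9   16.3   14.8]
WHITE scene 21 [ 97.3 230.4] [ 512.  -553.5   30.8   11.2   26.9]
0 375 185 [0.678 0.102 0.   ]
0 378 232 [0.54  0.097 0.   ]
0 497 180 [ 0.683 -0.244  0.   ]
0 500 225 [ 0.55  -0.243  0.   ]
0 543 176 [ 0.691 -0.376  0.   ]
0 546 220 [ 0.561 -0.372  0.   ]
0.02 375 185 [0.67  0.102 0.02 ]
0.02 378 232 [0.535 0.096 0.02 ]
0.02 497 180 [ 0.675 -0.239  0.02 ]
0.02 500 225 [ 0.545 -0.238  0.02 ]
0.02 543 176 [ 0.683 -0.369  0.02 ]
0.02 546 220 [ 0.555 -0.365  0.02 ]
mat [0.566 0.415 0.003]
mat [0.548 0.207 0.003]
mat [0.307 0.226 0.003]
mat [0.318 0.431 0.003]
```

>>> play_rows([
  [[0.66, 0.97, 0.16], [0, 0, -0.9], 1],
  [[0.66, 0.97, 0.16], [0, 0, -0.9], 1],
  [[0.66, 0.97, 0.16], [0, 0, 0], 1],
  [[0.66, 0.97, 0.16], [0, 0, 0], 1],
  [[0.66, 0.97, 0.16], [0, 0, 0], 1],
  [[0.66, 0.97, 0.16], [0, 0, 0], 1],
  [[0.66, 0.97, 0.16], [0, 0, 0], 1],
  [[0.66, 0.97, 0.16], [0, 0, 0], 1],
  [[0.66, 0.97, 0.16], [0, 0, 0], 1],
  [[0.66, 0.97, 0.16], [0, 0, 0], 1],
])

```text
t: 1.45
tool_pos: [0.3198, -0.388, 0.3428]
eef_rot: [0.0, 1.0, 0.012, -0.0]
contact_force: [0.5, 0.2, 0.1]
grip_width: 0.0916
finger_force: 0.0
```

>>> play_rows([
  [[0.66, 0.97, 0.16], [0, 0, 0], 1],
  [[0.66, 0.97, 0.16], [0, 0, 0], 1],
  [[0.66, 0.97, 0.16], [0, 0, 0], 1],
  [[0.66, 0.97, 0.16], [0, 0, 0], 1],
  [[0.66, 0.97, 0.16], [0, 0, 0], 1],
  [[0.66, 0.97, 0.16], [0, 0, 0], 1],
  [[0.66, 0.97, 0.16], [0, 0, 0], 1],
  [[0.66, 0.97, 0.16], [0, 0, 0], 1],
  [[0.66, 0.97, 0.16], [0, 0, 0], 1],
  [[0.66, 0.97, 0.16], [0, 0, 0], 1],
])

```text
t: 2.7
tool_pos: [0.4847, -0.1456, 0.3828]
eef_rot: [0.0, 1.0, 0.012, -0.0]
contact_force: [-0.1, 0.2, 0.1]
grip_width: 0.0919
finger_force: 0.0
```

>>> play_rows([
  [[0.66, 0.97, 0.16], [0, 0, 0], 1],
  [[0.66, 0.97, 0.16], [0, 0, 0], 1],
  [[0.66, 0.97, 0.16], [0, 0, 0], 1],
  [[0.66, 0.97, 0.16], [0, 0, 0], 1],
  [[0, 0, 0], [0, 0, 0], 1],
  [[0, 0, 0], [0, 0, 0], 1],
])

```text
t: 3.45
tool_pos: [0.5499, -0.0503, 0.3983]
eef_rot: [0.0, 1.0, 0.011, -0.001]
contact_force: [0.4, -0.3, -0.6]
grip_width: 0.0919
finger_force: 0.0
```

Run:
```python
from h import *
o=get_obs();print(o['tool_pos'],o['eef_rot'],o['joint_positions'].round(2))
c=snap('wrist','w1');print({k:v for k,v in c.items() if k!='frame'})
np.savez('w1.npz',**c)
```

```text
[ 0.54988395 -0.05029208  0.39832643] [ 3.14542601e-04  9.99933941e-01  1.14787142e-02 -5.03372145e-04] [ 0.36  0.25 -0.4   1.71  0.1   1.2  -1.61]
{'fx': 289.01403083790143, 'fy': 289.01403083790143, 'cx': 320.12043012891814, 'cy': 201.75946010836236, 'xyz': array([ 0.62986368, -0.0482859 ,  0.4804906 ]), 'rotation': array([ 0.70762479, -0.10312868,  0.10043508, -0.69176905])}
```

View pics/w1.png

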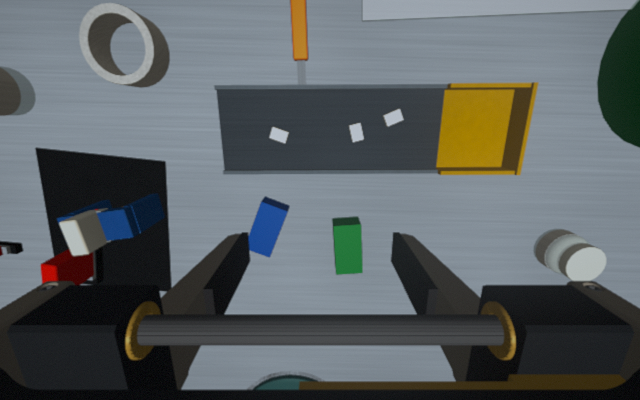

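The wrist view shows the plate with corners near (218,87), (225,172), (437,172) and (448,87), and chips at (278,135), (356,131) and (393,117). The blue packer is at (268,227), the green one at (347,245), and the gauge and scraper are at the left.

Run:
```python
from h import *
w=dict(np.load('w1.npz'));t=snap('top')
def plate(c,box):
    hsv=cv2.cvtColor(c['frame'],cv2.COLOR_RGB2HSV); g=hsv[:,:,2]
    x0,y0,x1,y1=box
    m=np.zeros_like(g); 
    sub=hsv[y0:y1,x0:x1]; m[y0:y1,x0:x1]=((sub[...,2]<100)&(sub[...,1]<110))*255
    m=cv2.morphologyEx(m,cv2.MORPH_OPEN,np.ones((3,3)))
    k=max(cv2.findContours(m,cv2.RETR_EXTERNAL,cv2.CHAIN_APPROX_NONE)[0],key=cv2.contourArea)
    return k
for n,c,b in(('w',w,(200,75,450,185)),('t',t,(295,138,402,190))):
    k=plate(c,b)
    q=cv2.approxPolyDP(cv2.convexHull(k),6,True)[:,0]
    for z in(.02,.028): print(n,z,q.tolist(),[onz(c,u,v,z)[:2].round(4).tolist() for u,v in q], rect(c,k,z))
for n,c in(('w',w),('t',t)):
    for nm,col,zs in(('Y',YEL,(.02,.04)),('B',BLUE,(0.034,)),('G',GREEN,(.04,)),('W',WHITE,(.03,)),('R',RED,(.096,))):
        for z in zs:
            for a,ce,k in blobs(c,*col)[:7]:
                r=rect(c,k,z)
                if abs(r[1])<400 and r[0]>200 and a<4000: print(n,nm,z,a,ce.round(1),r)
```

```text
w 0.02 [[443, 88], [435, 170], [225, 171], [217, 89]] [[0.6738, -0.2305], [0.5505, -0.2353], [0.5413, 0.1027], [0.6647, 0.1059]] [609.1 -64.2 339.  129.1 -88.4]
w 0.028 [[443, 88], [435, 170], [225, 171], [217, 89]] [[0.673, -0.2273], [0.5519, -0.2321], [0.5428, 0.1001], [0.6641, 0.1032]] [609.4 -63.9 333.1 126.9 -88.4]
t 0.02 [[401, 138], [401, 189], [302, 185], [300, 149], [318, 138]] [[0.6969, -0.253], [0.5129, -0.239], [0.5368, 0.0973], [0.6666, 0.1016], [0.7054, 0.0378]] [610.  -73.6 353.6 184.3  88.3]
t 0.028 [[401, 138], [401, 189], [302, 185], [300, 149], [318, 138]] [[0.6938, -0.2511], [0.5109, -0.2372], [0.5347, 0.097], [0.6636, 0.1013], [0.7022, 0.0379]] [607.4 -72.8 351.3 183.2  88.3]
w Y 0.02 640 [298.9  28.9] [746.4 -16.   71.6  16.1   2.7]
w Y 0.02 342 [131.2 335.3] [222.  302.  128.4  30.9  -8.7]
w Y 0.04 640 [298.9  28.9] [741.4 -17.4  68.5  15.4   2.7]
w Y 0.04 342 [131.2 335.3] [239.8 286.8 122.8  29.5  -8.7]
w B 0.034 2207 [125.1 216.7] [457.8 291.3 177.6  69.9 -81.1]
w B 0.034 1471 [266.5 226.4] [451.   37.2  97.9  45.4 -20.7]
w G 0.04 1378 [347.5 246.9] [422.2 -98.9  99.6  44.4   5.4]
w W 0.03 3932 [479.7   7.2] [ 773.7 -286.3  366.5   22.5  -88.7]
w W 0.03 2250 [106.9  47. ] [721.9 281.3 184.8 101.1  86.4]
w W 0.03 578 [ 73.4 237.4] [423.2 363.   61.9  28.9   8.6]
w R 0.096 1281 [ 67.2 268. ] [406.5 323.9  84.5  58.1  89.5]
t Y 0.02 716 [423.9 158.8] [ 618.  -323.3  133.9   77.5    3.3]
t Y 0.04 716 [423.9 158.8] [ 611.4 -317.3  131.7   76.3    3.3]
t B 0.034 353 [320.3 210.4] [444.4  37.8  89.8  44.1 -20.3]
t B 0.034 233 [258.2 200.6] [482.1 243.1  63.   49.9   0.5]
t B 0.034 188 [236.  204.9] [468.6 318.2  69.4  35.2  14.4]
t G 0.04 374 [362.9 217.8] [ 414.7 -101.7   87.1   47.5    5.2]
t W 0.03 3997 [304.6 267.2] [274.7 148.9 573.2 182.2  88.3]
t W 0.03 3041 [436.5  94.4] [ 853.  -393.7  274.3  166.8  -87.5]
t R 0.096 256 [221.7 229.9] [380.6 347.2  67.3  40.3  -8.2]
```

>>> play_rows([
  [[-0.55, 0.93, 0], [0, 0, 0], 1],
  [[-0.55, 0.93, 0], [0, 0, 0], 1],
  [[-0.55, 0.93, 0], [0, 0, 0], 1],
  [[-0.55, 0.93, 0], [0, 0, 0], 1],
  [[-0.55, 0.93, 0], [0, 0, 0], 1],
  [[-0.55, 0.93, 0], [0, 0, 0], 1],
  [[-0.55, 0.93, 0], [0, 0, 0], 1],
  [[-0.55, 0.93, 0], [0, 0, 0], 1],
  [[-0.55, 0.93, 0], [0, 0, 0], 1],
  [[-0.55, 0.93, 0], [0, 0, 0], 1],
])

```text
t: 4.8
tool_pos: [0.411, 0.1842, 0.3987]
eef_rot: [0.0, 1.0, 0.012, 0.0]
contact_force: [0.3, 0.4, 0.4]
grip_width: 0.0919
finger_force: 0.0
```

>>> play_rows([
  [[-0.55, 0.93, 0], [0, 0, 0], 1],
  [[-0.55, 0.93, 0], [0, 0, 0], 1],
  [[-0.55, 0.93, 0], [0, 0, 0], 1],
  [[-0.55, 0.93, 0], [0, 0, 0], 1],
  [[-0.55, 0.93, 0], [0, 0, 0], 1],
  [[-0.55, 0.93, 0], [0, 0, 0], 1],
  [[0, 0, 0], [0, 0, 0], 1],
  [[0, 0, 0], [0, 0, 0], 1],
])

```text
t: 5.8
tool_pos: [0.3302, 0.3218, 0.3986]
eef_rot: [0.001, 1.0, 0.012, 0.0]
contact_force: [0.3, -0.0, 0.3]
grip_width: 0.0919
finger_force: 0.0
```

Run:
```python
from h import *
o=get_obs();print(o['tool_pos'],o['eef_rot'],o['joint_positions'].round(2))
c=snap('wrist','w2');print(c['xyz'])
np.savez('w2.npz',**c)
```

```text
[0.33018665 0.3218287  0.39857708] [5.27510597e-04 9.99931921e-01 1.16553816e-02 1.61900011e-04] [-0.13  0.11 -0.76  1.89  0.09  1.17 -2.47]
[0.41005801 0.32391114 0.48088647]
```

View pics/w2.png

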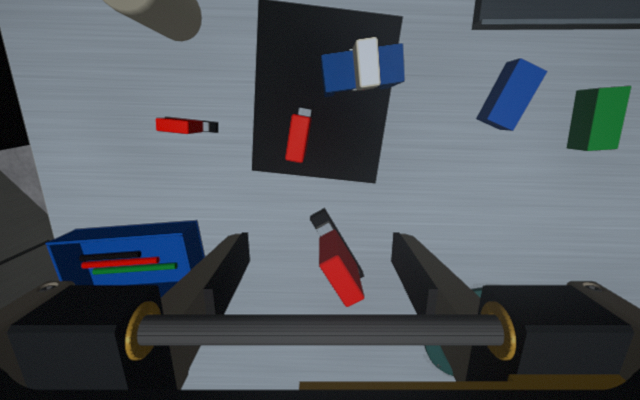

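The wrist view shows three red-handled scrapers: a small one at (187,126), the medium one on the mat at (298,135), and a large one at (340,265). The gauge is at (365,65). I take the one on the mat and check its edges in a close crop.

Run:
```python
from h import *
w=dict(np.load('w2.npz'));t=snap('top')
cv2.imwrite('pics/c2.png',cv2.resize(w['frame'][20:190,240:420,::-1],None,fx=3.3,fy=3.3,interpolation=cv2.INTER_CUBIC))
for nm,c in(('w',w),('t',t)):
    for a,ce,k in blobs(c,*RED)[:5]: print(nm,'R',a,ce.round(1),[rect(c,k,z).tolist() for z in(.06,.099)])
    hsv=cv2.cvtColor(c['frame'],cv2.COLOR_RGB2HSV)
    m=cv2.inRange(hsv,(0,0,0),(180,255,45))
for q in((255,3),(402,16),(376,183),(252,170)): print('mat',onz(w,*q,.003).round(3))
```

```text
w R 2007 [339.9 268.6] [[170.6, 284.6, 133.5, 53.7, 31.4], [192.8, 288.3, 121.1, 48.8, 31.4]]
w R 932 [297.2 138.1] [[378.6, 355.5, 66.7, 28.2, -9.4], [381.5, 352.6, 60.5, 25.6, -9.4]]
w R 621 [178.1 125.3] [[392.9, 522.0, 64.9, 19.7, 85.8], [394.5, 503.6, 58.8, 17.8, 85.8]]
w R 518 [119.5 262.5] [[175.7, 642.8, 128.0, 12.3, -84.2], [197.4, 613.3, 116.1, 11.1, -84.2]]
t R 160 [122.8 308.2] [[150.9, 654.6, 128.6, 12.7, -84.3], [152.5, 635.2, 124.5, 12.3, -84.3]]
t R 84 [190.2 136.8] [[706.7, 471.7, 36.3, 31.0, 43.8], [690.5, 458.2, 35.1, 30.0, 43.8]]
t R 19 [218.7 227.2] [[392.6, 367.4, 16.4, 9.7, 1.5], [386.5, 357.3, 15.9, 9.3, 1.5]]
mat [0.564 0.42  0.003]
mat [0.552 0.208 0.003]
mat [0.304 0.226 0.003]
mat [0.321 0.435 0.003]
```

View pics/c2.png

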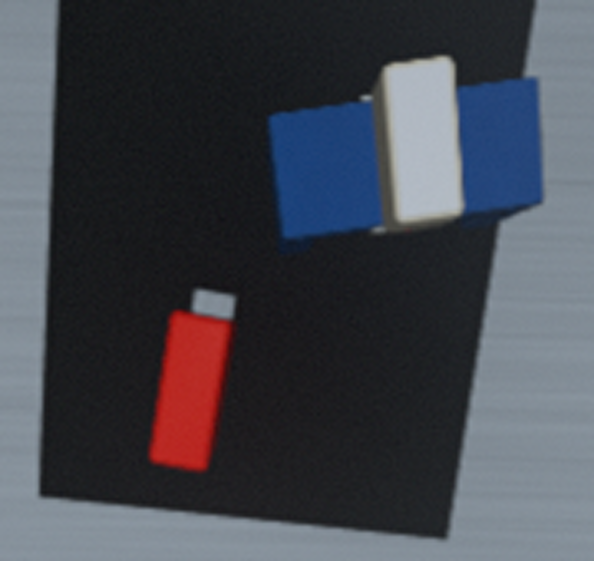

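Confirmed: the handle top measures 60×25 mm at z≈0.099 and is the middle-sized one. The scraper is at (0.3815, 0.3526), yaw −9.4°.

>>> play_rows([
  [[0.68, 0.41, 0], [0, 0, -0.78], 1],
  [[0.68, 0.41, 0], [0, 0, -0.78], 1],
  [[0.69, 0.41, 0], [0, 0, 0], 1],
  [[0, 0, -0.9], [0, 0, 0], 1],
  [[0, 0, -0.9], [0, 0, 0], 1],
  [[0, 0, -0.9], [0, 0, 0], 1],
  [[0, 0, -0.9], [0, 0, 0], 1],
  [[0, 0, -0.9], [0, 0, 0], 1],
  [[0, 0, -0.9], [0, 0, 0], 1],
  [[0, 0, 0], [0, 0, 0], 1],
], newtons=25)

```text
t: 7.15
tool_pos: [0.3816, 0.3519, 0.2623]
eef_rot: [0.001, 0.997, -0.082, -0.001]
contact_force: [0.0, -0.2, 0.6]
grip_width: 0.0919
finger_force: 0.0
```

Run:
```python
from h import *
o=get_obs();print(o['tool_pos'],o['eef_rot'],o['joint_positions'].round(2))
c=snap('wrist','w3')
for a,ce,k in blobs(c,*RED)[:4]: print('R',a,ce.round(1),[rect(c,k,z).tolist() for z in(.099,)])
```

```text
[0.38159895 0.35185777 0.26225187] [ 0.00136816  0.99659874 -0.08238555 -0.00130067] [-0.26  0.39 -0.67  1.92  0.3   0.93 -2.81]
R 1998 [317.8 202.2] [[387.6, 352.9, 69.6, 24.1, -8.8]]
R 1907 [404.2 363.8] [[195.2, 289.1, 72.2, 46.7, 80.4]]
R 1519 [155.9 210.5] [[404.5, 496.5, 62.3, 26.2, 85.5]]
R 265 [382.  308.4] [[271.4, 307.5, 31.1, 16.3, 80.4]]
```

j7 is close to its limit, so I'll turn the hand half a turn the other way; it's the same grasp.

>>> play_rows([
  [[0, 0, 0], [0, 0, 0.97], 1],
  [[0, 0, 0], [0, 0, 0.97], 1],
  [[0, 0, 0], [0, 0, 0.97], 1],
  [[0, 0, 0], [0, 0, 0.97], 1],
  [[0, 0, 0], [0, 0, 0.97], 1],
  [[0, 0, 0], [0, 0, 0.97], 1],
  [[0, 0, 0], [0, 0, 0.97], 1],
  [[0, 0, 0], [0, 0, 0.97], 1],
  [[0, 0, 0], [0, 0, 0.97], 1],
  [[0, 0, 0], [0, 0, 0.97], 1],
])

```text
t: 8.45
tool_pos: [0.3824, 0.3534, 0.265]
eef_rot: [0.0, 0.877, 0.481, 0.001]
contact_force: [-0.3, 0.2, -0.2]
grip_width: 0.092
finger_force: 0.0
```

>>> play_rows([
  [[0, 0, 0], [0, 0, 0.97], 1],
  [[0, 0, 0], [0, 0, 0.97], 1],
  [[0, 0, 0], [0, 0, 0.97], 1],
  [[0, 0, 0], [0, 0, 0.97], 1],
  [[0, 0, 0], [0, 0, 0.97], 1],
  [[0, 0, 0], [0, 0, 0.97], 1],
  [[0, 0, 0], [0, 0, 0.97], 1],
  [[0, 0, 0], [0, 0, 0.97], 1],
  [[0, 0, 0], [0, 0, 0.97], 1],
  [[0, 0, 0], [0, 0, 0.97], 1],
])

```text
t: 9.7
tool_pos: [0.3825, 0.3532, 0.2649]
eef_rot: [0.001, 0.468, 0.884, 0.001]
contact_force: [0.1, -0.8, 0.7]
grip_width: 0.0921
finger_force: 0.0
```

>>> play_rows([
  [[0, 0, 0], [0, 0, 0.97], 1],
  [[0, 0, 0], [0, 0, 0.97], 1],
  [[0, 0, 0], [0, 0, 0.97], 1],
  [[0, 0, 0], [0, 0, 0.97], 1],
  [[0, 0, 0], [0, 0, 0.97], 1],
  [[0, 0, 0], [0, 0, 0.97], 1],
  [[0, 0, 0], [0, 0, 0.97], 1],
  [[0, 0, 0], [0, 0, 0], 1],
  [[0, 0, 0], [0, 0, 0], 1],
])

```text
t: 10.82
tool_pos: [0.3821, 0.3532, 0.2642]
eef_rot: [0.0, 0.082, 0.997, 0.0]
contact_force: [-1.1, -0.1, -0.0]
grip_width: 0.092
finger_force: 0.0
```

```bash
cat >> h.py <<'E'
def st():
    o=get_obs(); R=rot(o['eef_rot']); print('t',round(o['t'],2),'tcp',o['tool_pos'].round(4),'yawx',round(np.degrees(np.arctan2(R[1,0],R[0,0])),2),'z',R[:,2].round(3),'q',o['joint_positions'].round(2),'w',round(o['grip_width'],4),'F',o['contact_force'].round(1),'ff',round(o['finger_force'],1))
    return o
E
python3 - <<'E'
from h import *
st()
c=snap('wrist','w4');print(c['xyz'])
for a,ce,k in blobs(c,*RED)[:4]: print('R',a,ce.round(1),[rect(c,k,z).tolist() for z in(.099,)])
E
```

```text
t 10.82 tcp [0.3821 0.3532 0.2642] yawx 170.54 z [ 0.001  0.    -1.   ] q [ 0.15  0.76 -1.36  1.9   0.81  1.19 -0.1 ] w 0.092 F [-1.1 -0.1 -0. ] ff 0.0
[0.30221511 0.36655034 0.34637537]
R 2400 [222.5  20.6] [[217.6, 304.3, 59.9, 30.6, 45.1]]
R 2002 [319.8 202.3] [[375.8, 353.8, 70.1, 24.1, -8.7]]
R 1532 [486.4 178.5] [[377.7, 501.3, 59.3, 25.2, 85.5]]
```

>>> play_rows([
  [[0, 0, -0.8], [0, 0, 0.1], 1],
  [[0, 0, -0.8], [0, 0, 0], 1],
  [[0, 0, -0.8], [0, 0, 0], 1],
  [[0, 0, -0.8], [0, 0, 0], 1],
  [[0, 0, -0.8], [0, 0, 0], 1],
  [[0, 0, -0.77], [0, 0, 0], 1],
  [[0, 0, 0], [0, 0, 0], 1],
])

```text
t: 11.75
tool_pos: [0.3811, 0.3529, 0.1429]
eef_rot: [-0.001, 0.075, 0.997, -0.001]
contact_force: [-0.2, -0.1, 0.4]
grip_width: 0.0918
finger_force: 0.0
```

>>> play_rows([
  [[0, 0, 0], [0, 0, 0], -1],
  [[0, 0, 0], [0, 0, 0], -1],
  [[0, 0, 0], [0, 0, 0], -1],
  [[0, 0, 0], [0, 0, 0], -1],
  [[0, 0, 0], [0, 0, 0], -1],
  [[0, 0, 0], [0, 0, 0], -1],
  [[0, 0, 0], [0, 0, 0], -1],
  [[0, 0, 0], [0, 0, 0], -1],
], newtons=30)

```text
t: 12.75
tool_pos: [0.3816, 0.3533, 0.1444]
eef_rot: [-0.0, 0.075, 0.997, 0.0]
contact_force: [-0.6, -1.0, 0.3]
grip_width: 0.0236
finger_force: 30.0
```

Run:
```python
from h import *
st()
```

```text
t 12.75 tcp [0.3816 0.3533 0.1444] yawx 171.39 z [-0.  0. -1.] q [ 0.05  0.89 -1.18  1.98  1.    1.02 -0.21] w 0.0236 F [-0.6 -1.   0.3] ff 30.0
```

>>> play_rows([
  [[0, 0, 0.5], [0, 0, 0], -1],
  [[0, 0, 0.9], [0, 0, 0], -1],
  [[0, 0, 0.9], [0, 0, 0], -1],
  [[0, 0, 0.9], [0, 0, 0], -1],
  [[0, 0, 0.9], [0, 0, 0], -1],
  [[0, 0, 0.9], [0, 0, 0], -1],
  [[0, 0, 0.9], [0, 0, 0], -1],
  [[0.64, -0.82, 0.3], [0, 0, 0.5], -1],
  [[0.64, -0.82, 0], [0, 0, 0.5], -1],
  [[0.64, -0.82, 0], [0, 0, 0.48], -1],
])

```text
t: 14.0
tool_pos: [0.4301, 0.2912, 0.3003]
eef_rot: [0.0, -0.015, 1.0, 0.0]
contact_force: [0.5, 0.8, -2.9]
grip_width: 0.0238
finger_force: 30.0
```

>>> play_rows([
  [[0.64, -0.82, 0], [0, 0, 0], -1],
  [[0.64, -0.82, 0], [0, 0, 0], -1],
  [[0.64, -0.82, 0], [0, 0, 0], -1],
  [[0.64, -0.82, 0], [0, 0, 0], -1],
  [[0.64, -0.82, 0], [0, 0, 0], -1],
  [[0.64, -0.82, 0], [0, 0, 0], -1],
  [[0.64, -0.82, 0], [0, 0, 0], -1],
  [[0.64, -0.82, 0], [0, 0, 0], -1],
  [[0.64, -0.82, 0], [0, 0, 0], -1],
  [[0.64, -0.82, 0], [0, 0, 0], -1],
])

```text
t: 15.25
tool_pos: [0.5901, 0.0859, 0.3001]
eef_rot: [-0.0, -0.013, 1.0, 0.0]
contact_force: [0.7, 0.2, -2.0]
grip_width: 0.0236
finger_force: 30.0
```

>>> play_rows([
  [[0.6, -0.83, 0], [0, 0, 0], -1],
  [[0, 0, -0.8], [0, 0, 0], -1],
  [[0, 0, -0.8], [0, 0, 0], -1],
  [[0, 0, -0.8], [0, 0, 0], -1],
  [[0, 0, -0.8], [0, 0, 0], -1],
  [[0, 0, 0], [0, 0, 0], -1],
  [[0, 0, 0], [0, 0, 0], -1],
])

```text
t: 16.12
tool_pos: [0.6047, 0.0665, 0.2199]
eef_rot: [0.0, -0.014, 1.0, 0.0]
contact_force: [1.0, -0.5, -1.3]
grip_width: 0.0241
finger_force: 30.0
```

Run:
```python
from h import *
st()
c=snap('wrist','w5');np.savez('w5.npz',**c)
snap('scene','s5')
```

```text
t 16.12 tcp [0.6047 0.0665 0.2199] yawx -178.41 z [ 0.001  0.001 -1.   ] q [ 0.66  0.99 -1.35  1.72  1.01  1.3   0.69] w 0.0241 F [ 1.  -0.5 -1.3] ff 30.0
```

View pics/w5.png

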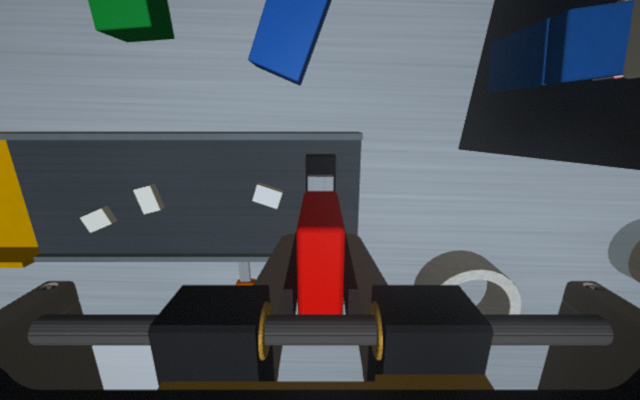

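The wrist view shows the blade end at (320,158), the near lip at rows 132–139, the plate end at column 362, and the three chips at (267,196), (148,199) and (97,219).

Run:
```python
from h import *
c=dict(np.load('w5.npz'))
g=cv2.cvtColor(c['frame'],cv2.COLOR_RGB2GRAY)
for col in(60,200,290,350):
    print(col,'near',g[126:146,col].tolist(),'far',g[246:268,col].tolist())
for u,v in((40,132),(200,132),(340,132)): print('near outer',onz(c,u,v,.028).round(4))
for u,v in((60,257),(200,258.5)): print('far in/out',onz(c,u,v,.028).round(4))
print('plate end',[onz(c,362,v,.02).round(4) for v in(145,240)])
for u,v in((305,154),(336,154)): print('blade end top',onz(c,u,v,.0785+.016).round(4))
```

```text
60 near [150, 148, 148, 147, 142, 109, 61, 69, 87, 92, 91, 92, 91, 86, 68, 58, 58, 56, 58, 56] far [56, 60, 61, 58, 62, 60, 59, 49, 40, 39, 52, 85, 93, 93, 91, 94, 138, 151, 150, 148, 144, 145]
200 near [149, 152, 150, 153, 152, 115, 66, 75, 95, 98, 98, 99, 98, 91, 72, 63, 61, 61, 61, 63] far [63, 63, 64, 61, 59, 60, 59, 52, 44, 43, 57, 91, 99, 100, 99, 112, 141, 150, 147, 147, 151, 152]
290 near [154, 152, 149, 153, 151, 117, 71, 78, 98, 102, 101, 102, 102, 95, 75, 63, 66, 65, 67, 66] far [50, 49, 49, 49, 50, 45, 45, 42, 42, 39, 36, 33, 27, 22, 23, 22, 23, 20, 20, 21, 19, 19]
350 near [149, 149, 150, 152, 152, 118, 72, 81, 98, 102, 100, 102, 100, 94, 77, 68, 68, 67, 69, 67] far [51, 53, 52, 55, 51, 47, 45, 46, 40, 39, 35, 33, 31, 26, 29, 27, 29, 29, 29, 27, 28, 28]
near outer [ 0.5452 -0.1934  0.028 ]
near outer [ 0.5411 -0.0459  0.028 ]
near outer [0.5376 0.0833 0.028 ]
far in/out [ 0.6731 -0.2041  0.028 ]
far in/out [ 0.6708 -0.0576  0.028 ]
plate end [array([0.5496, 0.1056, 0.02  ]), array([0.6487, 0.1124, 0.02  ])]
blade end top [0.5502 0.0544 0.0945]
blade end top [0.5496 0.0766 0.0945]
```

>>> play_rows([
  [[0.05, 0, -0.9], [0, 0, 0], -1],
  [[0, 0, -0.9], [0, 0, 0], -1],
  [[0, 0, -0.4], [0, 0, 0], -1],
  [[0, 0, 0], [0, 0, 0], -1],
  [[0, 0, -0.06], [0, 0, 0], -1],
  [[0, 0, -0.06], [0, 0, 0], -1],
  [[0, 0, 0], [0, 0, 0], -1],
])

```text
t: 17.1
tool_pos: [0.6059, 0.0661, 0.1616]
eef_rot: [0.0, -0.014, 1.0, -0.0]
contact_force: [0.0, -0.3, -2.0]
grip_width: 0.0239
finger_force: 30.0
```

>>> play_rows([
  [[0, 0, -0.04], [0, 0, 0], -1],
  [[0, 0, 0], [0, 0, 0], -1],
])

```text
t: 17.35
tool_pos: [0.6061, 0.0662, 0.1614]
eef_rot: [0.0, -0.014, 1.0, -0.0]
contact_force: [0.1, 0.3, 6.1]
grip_width: 0.024
finger_force: 30.0
```

>>> play_rows([
  [[0, 0, -0.04], [0, 0, 0], -1],
  [[0, 0, 0], [0, 0, 0], -1],
])

```text
t: 17.6
tool_pos: [0.6062, 0.0662, 0.1613]
eef_rot: [0.001, -0.013, 1.0, -0.0]
contact_force: [-1.6, -2.6, 11.4]
grip_width: 0.024
finger_force: 30.0
```

>>> play_rows([
  [[0.01, -0.3, 0.03], [0, 0, 0], -1],
  [[0.014, -0.5, 0], [0, 0, 0], -1],
  [[0.014, -0.5, 0], [0, 0, 0], -1],
  [[0.014, -0.5, 0], [0, 0, 0], -1],
  [[0.014, -0.5, 0], [0, 0, 0], -1],
  [[0.014, -0.5, 0], [0, 0, 0], -1],
  [[0.014, -0.5, 0], [0, 0, 0], -1],
  [[0.014, -0.5, 0], [0, 0, 0], -1],
  [[0.014, -0.5, 0], [0, 0, 0], -1],
  [[0.014, -0.5, 0], [0, 0, 0], -1],
])

```text
t: 18.85
tool_pos: [0.6097, -0.0533, 0.1613]
eef_rot: [0.001, -0.014, 1.0, 0.002]
contact_force: [0.5, 3.1, 7.2]
grip_width: 0.024
finger_force: 30.0
```

>>> play_rows([
  [[0.014, -0.5, 0], [0, 0, 0], -1],
  [[0.014, -0.5, 0], [0, 0, 0], -1],
  [[0.014, -0.5, 0], [0, 0, 0], -1],
  [[0.014, -0.5, 0], [0, 0, 0], -1],
  [[0.014, -0.5, 0], [0, 0, 0], -1],
  [[0.014, -0.5, 0], [0, 0, 0], -1],
  [[0.014, -0.5, 0], [0, 0, 0], -1],
])

```text
t: 19.73
tool_pos: [0.6121, -0.1407, 0.1614]
eef_rot: [0.001, -0.014, 1.0, 0.001]
contact_force: [0.3, 2.7, 7.4]
grip_width: 0.024
finger_force: 30.0
```

Run:
```python
from h import *
st()
c=snap('wrist','w6')
```

```text
t 19.73 tcp [ 0.6121 -0.1407  0.1614] yawx -178.41 z [ 0.002  0.003 -1.   ] q [ 0.96  1.08 -1.28  1.71  1.09  1.25  1.  ] w 0.024 F [0.3 2.7 7.4] ff 30.0
```

View pics/w6.png

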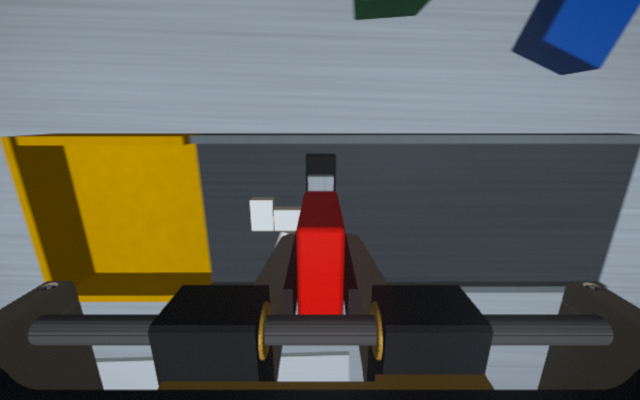

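The chips at (262,214), (287,218) and (284,238) ride ahead of the blade at (320,175). The tray edge is at column 205. I continue to just past the plate end.

>>> play_rows([
  [[0.014, -0.48, 0], [0, 0, 0], -1],
  [[0.014, -0.48, 0], [0, 0, 0], -1],
  [[0.014, -0.48, 0], [0, 0, 0], -1],
  [[0.014, -0.48, 0], [0, 0, 0], -1],
  [[0.014, -0.48, 0], [0, 0, 0], -1],
  [[0.014, -0.48, 0], [0, 0, 0], -1],
  [[0.014, -0.48, 0], [0, 0, 0], -1],
  [[0.014, -0.48, 0], [0, 0, 0], -1],
  [[0, 0, 0], [0, 0, 0], -1],
])

```text
t: 20.9
tool_pos: [0.6148, -0.2387, 0.1613]
eef_rot: [0.001, -0.013, 1.0, -0.0]
contact_force: [-0.3, 0.4, 7.8]
grip_width: 0.0239
finger_force: 30.0
```

Run:
```python
from h import *
st()
c=snap('wrist','w7')
```

```text
t 20.9 tcp [ 0.6148 -0.2387  0.1613] yawx -178.54 z [ 0.001 -0.    -1.   ] q [ 1.06  1.1  -1.28  1.62  1.1   1.28  1.18] w 0.0239 F [-0.3  0.4  7.8] ff 30.0
```

View pics/w7.png

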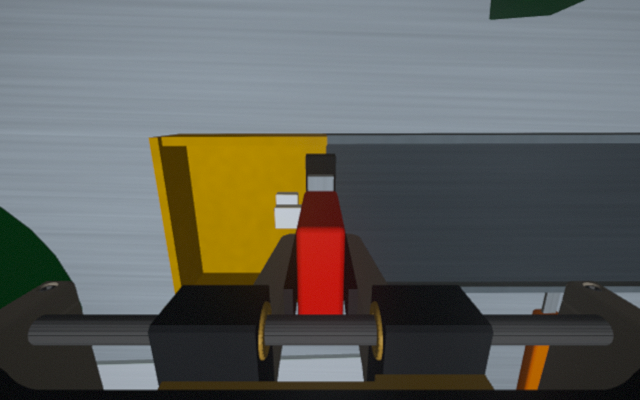

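>>> play_rows([
  [[0, 0, 0.6], [0, 0, 0], -1],
  [[0, 0, 0.9], [0, 0, 0], -1],
  [[0, 0, 0.9], [0, 0, 0], -1],
  [[0, 0, 0.9], [0, 0, 0], -1],
  [[0, 0, 0.9], [0, 0, 0], -1],
  [[0, 0, 0.9], [0, 0, 0], -1],
  [[0, 0.9, 0.4], [0, 0, 0], -1],
  [[0, 0.9, 0], [0, 0, 0], -1],
  [[0, 0.9, 0], [0, 0, 0], -1],
  [[0, 0.9, 0], [0, 0, 0], -1],
])

```text
t: 22.2
tool_pos: [0.614, -0.1448, 0.2976]
eef_rot: [-0.0, -0.015, 1.0, 0.0]
contact_force: [-0.2, 1.1, -2.0]
grip_width: 0.0238
finger_force: 30.0
```

Run:
```python
from h import *
st()
c=snap('wrist','w8');t=snap('top')
for n,c in(('w',c),('t',t)):
  for col,z in((WHITE,.02),(BLUE,.034),(GREEN,.04)):
    for a,ce,k in blobs(c,*col,amin=8)[:14]:
        r=rect(c,k,z)
        if 350<r[0]<720 and -400<r[1]<150: print(n,z,a,ce.round(0),r)
```

```text
t 22.2 tcp [ 0.614  -0.1448  0.2976] yawx -178.32 z [-0.001  0.    -1.   ] q [ 1.    0.94 -1.41  1.6   0.94  1.42  1.1 ] w 0.0238 F [-0.2  1.1 -2. ] ff 30.0
w 0.02 27150 [211. 163.] [ 625.6 -214.5  640.2  271.9  -88.3]
w 0.02 10360 [520. 222.] [674.4 123.3 291.9 183.9 -45.4]
w 0.02 1007 [385. 247.] [705.8 -64.2  72.4  52.4 -88.3]
w 0.02 443 [371.  61.] [471.3 -89.5 173.    6.2  88.3]
w 0.02 276 [228. 180.] [ 613.5 -261.3   26.    16.8  -88.3]
w 0.02 240 [203.  51.] [ 466.7 -279.5  103.2    3.8  -89.8]
w 0.02 152 [194.  71.] [ 487.2 -291.    60.6    6.9   89.5]
w 0.02 134 [238. 200.] [ 640.4 -250.3   24.3    9.1    1.2]
w 0.02 90 [113. 106.] [ 529.2 -393.2   63.8    3.4  -88.3]
w 0.034 4400 [492.  41.] [448.4  35.   96.5  52.7 -20.7]
w 0.04 2109 [370.  24.] [440.6 -97.3  47.8  44.8   5.5]
t 0.02 592 [327. 193.] [503.6  18.7 225.3  48.5 -85.8]
t 0.02 250 [442. 190.] [ 505.5 -372.6  125.4   35.    88.3]
t 0.034 354 [320. 210.] [444.4  37.8  89.8  44.1 -20.3]
t 0.04 343 [362. 218.] [414.5 -99.6  87.1  43.2   5.3]
```

View pics/w8.png

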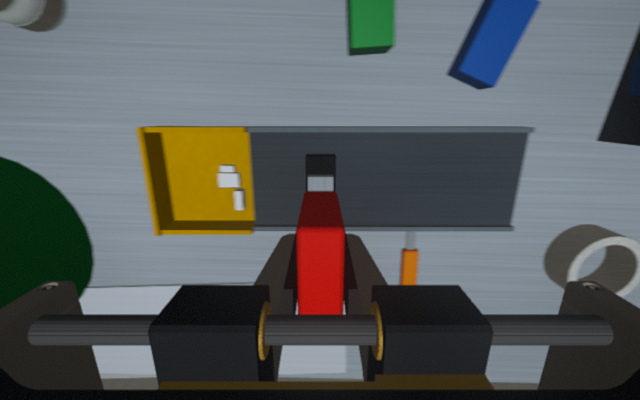

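All three chips lie in the tray, at (228,170), (229,180) and (239,200), and the plate is clear. Now I put the scraper back on the mat.

>>> play_rows([
  [[-0.443, 0.949, 0], [0, 0, -0.5], -1],
  [[-0.443, 0.949, 0], [0, 0, -0.5], -1],
  [[-0.443, 0.949, 0], [0, 0, -0.5], -1],
  [[-0.443, 0.949, 0], [0, 0, 0], -1],
  [[-0.443, 0.949, 0], [0, 0, 0], -1],
  [[-0.443, 0.949, 0], [0, 0, 0], -1],
  [[-0.443, 0.949, 0], [0, 0, 0], -1],
  [[-0.443, 0.949, 0], [0, 0, 0], -1],
  [[-0.443, 0.949, 0], [0, 0, 0], -1],
  [[-0.443, 0.949, 0], [0, 0, 0], -1],
])

```text
t: 23.55
tool_pos: [0.5032, 0.0904, 0.2976]
eef_rot: [-0.0, 0.076, 0.997, -0.0]
contact_force: [-0.3, -0.5, -1.2]
grip_width: 0.0238
finger_force: 30.0
```

>>> play_rows([
  [[-0.443, 0.949, 0], [0, 0, 0], -1],
  [[-0.443, 0.949, 0], [0, 0, 0], -1],
  [[-0.443, 0.949, 0], [0, 0, 0], -1],
  [[-0.443, 0.949, 0], [0, 0, 0], -1],
  [[-0.443, 0.949, 0], [0, 0, 0], -1],
  [[-0.443, 0.949, 0], [0, 0, 0], -1],
  [[-0.443, 0.949, 0], [0, 0, 0], -1],
  [[-0.443, 0.949, 0], [0, 0, 0], -1],
  [[-0.443, 0.949, 0], [0, 0, 0], -1],
  [[-0.443, 0.949, 0], [0, 0, 0], -1],
])

```text
t: 24.8
tool_pos: [0.3925, 0.3276, 0.2977]
eef_rot: [0.0, 0.076, 0.997, -0.0]
contact_force: [0.2, 0.1, -1.3]
grip_width: 0.024
finger_force: 30.0
```

>>> play_rows([
  [[-0.443, 0.949, 0], [0, 0, 0], -1],
  [[0, 0, -0.9], [0, 0, 0], -1],
  [[0, 0, -0.9], [0, 0, 0], -1],
  [[0, 0, -0.9], [0, 0, 0], -1],
  [[0, 0, -0.9], [0, 0, 0], -1],
  [[0, 0, -0.9], [0, 0, 0], -1],
  [[0, 0, -0.9], [0, 0, 0], -1],
  [[0, 0, -0.5], [0, 0, 0], -1],
  [[0, 0, 0], [0, 0, 0], -1],
  [[0, 0, 0], [0, 0, 0], -1],
])

```text
t: 26.05
tool_pos: [0.3821, 0.3513, 0.1508]
eef_rot: [0.0, 0.076, 0.997, 0.001]
contact_force: [-0.4, -0.3, -1.8]
grip_width: 0.0241
finger_force: 30.0
```

Lower the last 6 mm gently (contact expected near 0.1444), then release.

>>> play_rows([
  [[0, 0, -0.12], [0, 0, 0], -1],
  [[0, 0, -0.1], [0, 0, 0], -1],
  [[0, 0, -0.05], [0, 0, 0], -1],
  [[0, 0, 0], [0, 0, 0], -1],
])

```text
t: 26.55
tool_pos: [0.3821, 0.3509, 0.1443]
eef_rot: [0.001, 0.076, 0.997, -0.0]
contact_force: [0.7, -2.1, 6.3]
grip_width: 0.0237
finger_force: 30.0
```

```bash
python3 -c "
from h import *
st()"
```

```text
t 26.55 tcp [0.3821 0.3509 0.1443] yawx 171.24 z [ 0.001 -0.    -1.   ] q [ 0.03  0.84 -1.13  1.98  0.95  0.98 -0.18] w 0.0237 F [ 0.7 -2.1  6.3] ff 30.0
```

>>> play_rows([
  [[0, 0, 0], [0, 0, 0], 0.3],
  [[0, 0, 0], [0, 0, 0], 0.3],
  [[0, 0, 0], [0, 0, 0], 0.3],
  [[0, 0, 0], [0, 0, 0], 0.3],
  [[0, 0, 0.5], [0, 0, 0], 0.3],
  [[0, 0, 0.9], [0, 0, 0], 0.3],
  [[0, 0, 0.9], [0, 0, 0], 0.5],
  [[0, 0, 0.9], [0, 0, 0], 1],
  [[0, 0, 0.9], [0, 0, 0], 1],
  [[0, 0, 0.9], [0, 0, 0], 1],
])

```text
t: 27.8
tool_pos: [0.3819, 0.3507, 0.27]
eef_rot: [0.0, 0.076, 0.997, 0.0]
contact_force: [0.2, -0.4, 0.6]
grip_width: 0.0918
finger_force: 0.0
```

>>> play_rows([
  [[0.183, -0.896, 0.6], [0, 0, -0.57], 1],
  [[0.183, -0.896, 0.6], [0, 0, -0.57], 1],
  [[0.183, -0.896, 0], [0, 0, -0.57], 1],
  [[0.183, -0.896, 0], [0, 0, 0], 1],
  [[0.183, -0.896, 0], [0, 0, 0], 1],
  [[0.183, -0.896, 0], [0, 0, 0], 1],
  [[0.183, -0.896, 0], [0, 0, 0], 1],
  [[0.183, -0.896, 0], [0, 0, 0], 1],
  [[0.183, -0.896, 0], [0, 0, 0], 1],
  [[0.183, -0.896, 0], [0, 0, 0], 1],
])

```text
t: 29.05
tool_pos: [0.4278, 0.1261, 0.2992]
eef_rot: [0.0, 0.178, 0.984, -0.0]
contact_force: [-0.7, -0.2, 0.1]
grip_width: 0.0921
finger_force: 0.0
```

>>> play_rows([
  [[0.183, -0.896, 0], [0, 0, 0], 1],
  [[0.183, -0.896, 0], [0, 0, 0], 1],
  [[0.183, -0.896, 0], [0, 0, 0], 1],
  [[0.183, -0.896, 0], [0, 0, 0], 1],
  [[0, 0, 0], [0, 0, 0], 1],
  [[0, 0, 0], [0, 0, 0], 1],
])

```text
t: 29.8
tool_pos: [0.4458, 0.0379, 0.2989]
eef_rot: [0.0, 0.178, 0.984, 0.0]
contact_force: [0.3, -0.7, 0.9]
grip_width: 0.0916
finger_force: 0.0
```

Run:
```python
from h import *
st()
c=snap('wrist','w9');t=snap('top');s=snap('scene');print(c['xyz'])
for n,c in(('w',c),('t',t),('s',s)):
  for nm,col,zs in(('B',BLUE,(.034,)),('G',GREEN,(.04,)),('R',RED,(.099,))):
    for a,ce,k in blobs(c,*col,amin=100)[:6]:
        r=[rect(c,k,z).tolist() for z in zs]
        if 300<r[0][0]<550 and -200<r[0][1]<420: print(n,nm,a,ce.round(0),r)
```

```text
t 29.8 tcp [0.4458 0.0379 0.2989] yawx 159.53 z [ 0.  0. -1.] q [ 1.    0.64 -1.51  2.02  0.7   1.18  0.4 ] w 0.0916 F [ 0.3 -0.7  0.9] ff 0.0
[0.36993504 0.06611302 0.38113874]
w B 3407 [505. 152.] [[488.4, 255.1, 109.3, 64.5, 76.2]]
w B 2644 [321. 182.] [[444.7, 39.6, 91.1, 44.6, -21.3]]
w B 1484 [569. 105.] [[460.4, 337.7, 112.4, 43.8, 57.6]]
w G 3250 [211. 198.] [[415.5, -92.7, 88.4, 58.5, 5.2]]
w R 1277 [624.  27.] [[389.3, 329.5, 46.0, 38.3, 81.2]]
t B 314 [320. 212.] [[439.4, 39.8, 79.1, 44.0, -20.1]]
t B 227 [258. 200.] [[481.2, 244.8, 66.6, 46.5, 7.9]]
t B 184 [236. 205.] [[469.1, 318.3, 68.5, 35.2, 14.4]]
t G 225 [362. 222.] [[405.3, -101.3, 68.3, 45.4, 5.8]]
t R 251 [222. 230.] [[380.1, 344.7, 66.8, 39.7, -8.2]]
s B 389 [368. 192.] [[452.0, 248.7, 183.3, 57.6, -19.5]]
s B 351 [304. 203.] [[468.3, 33.6, 125.5, 48.4, -20.5]]
s B 273 [391. 191.] [[441.0, 324.5, 174.4, 36.3, -24.4]]
s G 344 [260. 200.] [[443.3, -100.0, 131.9, 44.5, 4.2]]
s R 161 [394. 169.] [[422.5, 333.1, 132.5, 31.2, -22.0]]
```

j3 is near its limit, so I'll undo the half turn. That also gives a second view of the packer.

>>> play_rows([
  [[0, 0, 0], [0, 0, -0.97], 1],
  [[0, 0, 0], [0, 0, -0.97], 1],
  [[0, 0, 0], [0, 0, -0.97], 1],
  [[0, 0, 0], [0, 0, -0.97], 1],
  [[0, 0, 0], [0, 0, -0.97], 1],
  [[0, 0, 0], [0, 0, -0.97], 1],
  [[0, 0, 0], [0, 0, -0.97], 1],
  [[0, 0, 0], [0, 0, -0.97], 1],
  [[0, 0, 0], [0, 0, -0.97], 1],
  [[0, 0, 0], [0, 0, -0.97], 1],
])

```text
t: 31.2
tool_pos: [0.4457, 0.0381, 0.2986]
eef_rot: [0.0, 0.69, 0.723, 0.0]
contact_force: [1.3, -0.7, -0.3]
grip_width: 0.0917
finger_force: 0.0
```

>>> play_rows([
  [[0, 0, 0], [0, 0, -0.97], 1],
  [[0, 0, 0], [0, 0, -0.97], 1],
  [[0, 0, 0], [0, 0, -0.97], 1],
  [[0, 0, 0], [0, 0, -0.97], 1],
  [[0, 0, 0], [0, 0, -0.97], 1],
  [[0, 0, 0], [0, 0, -0.97], 1],
  [[0, 0, 0], [0, 0, -0.97], 1],
  [[0, 0, 0], [0, 0, -0.97], 1],
  [[0, 0, 0], [0, 0, -0.97], 1],
  [[0, 0, 0], [0, 0, -0.97], 1],
])

```text
t: 32.45
tool_pos: [0.4457, 0.0382, 0.2986]
eef_rot: [0.0, 0.974, 0.225, 0.0]
contact_force: [-0.0, -0.4, -0.1]
grip_width: 0.0923
finger_force: 0.0
```

>>> play_rows([
  [[0, 0, 0], [0, 0, -0.97], 1],
  [[0, 0, 0], [0, 0, -0.97], 1],
  [[0, 0, 0], [0, 0, -0.97], 1],
  [[0, 0, 0], [0, 0, -0.97], 1],
  [[0, 0, 0], [0, 0, -0.97], 1],
  [[0, 0, 0], [0, 0, -0.97], 1],
  [[0, 0, 0], [0, 0, -0.97], 1],
  [[0, 0, 0], [0, 0, 0], 1],
  [[0, 0, 0], [0, 0, 0], 1],
])

```text
t: 33.58
tool_pos: [0.4459, 0.0377, 0.2985]
eef_rot: [-0.0, 0.984, -0.177, 0.0]
contact_force: [0.5, 0.2, 0.7]
grip_width: 0.0918
finger_force: 0.0
```

Run:
```python
from h import *
st()
c=snap('wrist','w10')
for nm,col,zs in(('B',BLUE,(.03,.034,)),('G',GREEN,(.04,))):
    for a,ce,k in blobs(c,*col,amin=100)[:6]:
        r=[rect(c,k,z).tolist() for z in zs]
        if 300<r[0][0]<550 and -200<r[0][1]<420: print(nm,a,ce.round(0),r)
```

```text
t 33.58 tcp [0.4459 0.0377 0.2985] yawx -20.41 z [ 0.  0. -1.] q [ 0.58  0.23 -0.82  2.04  0.2   0.96 -2.27] w 0.0918 F [0.5 0.2 0.7] ff 0.0
B 3027 [151. 226.] [[467.5, 262.2, 111.2, 54.5, -80.9], [468.1, 259.4, 109.9, 53.8, -80.9]]
B 2869 [353. 154.] [[463.3, -11.1, 89.1, 46.6, -20.4], [463.9, -10.8, 88.1, 46.1, -20.4]]
G 3120 [434. 166.] [[419.0, -95.8, 94.7, 51.2, 5.4]]
```

The blue packer was knocked while I turned: it is now at (0.4637, −0.0109), yaw −20.4°, close to green. I'll approach with the fingers only part open.

>>> play_rows([
  [[0.35, -0.97, -0.5], [0, 0, 0], 0.35],
  [[0.36, -0.97, -0.9], [0, 0, 0], 0.35],
  [[0, 0, -0.9], [0, 0, 0], 0.35],
  [[0, 0, 0], [0, 0, 0], 0.35],
  [[0, 0, 0], [0, 0, 0], 0.35],
], newtons=25)

```text
t: 34.25
tool_pos: [0.4641, -0.0116, 0.2412]
eef_rot: [-0.0, 0.984, -0.178, 0.0]
contact_force: [0.8, 1.0, -0.7]
grip_width: 0.0623
finger_force: 0.0
```

Run:
```python
from h import *
st()
c=snap('wrist','w11');np.savez('w11.npz',**c)
for nm,col,zs in(('B',BLUE,(.034,)),('G',GREEN,(.04,))):
    for a,ce,k in blobs(c,*col,amin=100)[:6]:
        r=[rect(c,k,z).tolist() for z in zs]
        if 300<r[0][0]<550 and -200<r[0][1]<420: print(nm,a,ce.round(0),r)
```

```text
t 34.25 tcp [ 0.4641 -0.0116  0.2412] yawx -20.56 z [ 0.  0. -1.] q [ 0.6   0.34 -0.75  2.06  0.31  0.85 -2.26] w 0.0623 F [ 0.8  1.  -0.7] ff 0.0
B 3695 [320. 192.] [[466.2, -12.2, 91.0, 45.2, -20.5]]
B 3414 [ 99. 270.] [[464.0, 268.5, 144.1, 55.8, -80.4]]
G 3943 [413. 206.] [[420.7, -97.9, 97.3, 46.9, 5.2]]
```

View pics/w11.png

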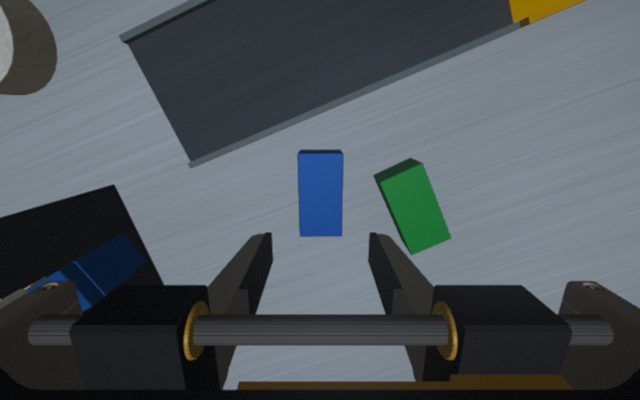

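The blue packer is centred between the fingers (columns 298–343), and green is clear to the right.

>>> play_rows([
  [[0, 0, -0.9], [0, 0, 0], 0.35],
  [[0, 0, -0.9], [0, 0, 0], 0.35],
  [[0, 0, -0.9], [0, 0, 0], 0.35],
  [[0, 0, -0.9], [0, 0, 0], 0.35],
  [[0, 0, -0.9], [0, 0, 0], 0.35],
  [[0, 0, -0.9], [0, 0, 0], 0.35],
  [[0, 0, -0.48], [0, 0, 0], 0.35],
  [[0, 0, 0], [0, 0, 0], 0.35],
  [[0, 0, 0], [0, 0, 0], -1],
  [[0, 0, 0], [0, 0, 0], -1],
])

```text
t: 35.55
tool_pos: [0.4643, -0.0113, 0.0947]
eef_rot: [-0.0, 0.984, -0.179, 0.001]
contact_force: [-0.7, -0.5, 3.4]
grip_width: 0.0457
finger_force: 25.0
```

>>> play_rows([
  [[0, 0, 0], [0, 0, 0], -1],
  [[0, 0, 0], [0, 0, 0], -1],
  [[0, 0, 0], [0, 0, 0], -1],
])

```text
t: 35.92
tool_pos: [0.4643, -0.0114, 0.0947]
eef_rot: [0.0, 0.984, -0.179, 0.001]
contact_force: [-1.7, 0.3, 6.6]
grip_width: 0.0459
finger_force: 25.0
```

```bash
python3 -c "
from h import *
st()"
```

```text
t 35.92 tcp [ 0.4643 -0.0114  0.0947] yawx -20.58 z [ 0.001 -0.    -1.   ] q [ 0.41  0.59 -0.54  2.15  0.58  0.55 -2.5 ] w 0.0459 F [-1.7  0.3  6.6] ff 25.0
```

>>> play_rows([
  [[0, 0, 0.5], [0, 0, 0], -1],
  [[0, 0, 0.9], [0, 0, 0], -1],
  [[0, 0, 0.9], [0, 0, 0], -1],
  [[0, 0, 0.9], [0, 0, 0], -1],
  [[0.814, 0.163, 0], [0, 0, 0.46], -1],
  [[0.814, 0.163, 0], [0, 0, 0.46], -1],
  [[0.814, 0.163, 0], [0, 0, 0.46], -1],
  [[0.814, 0.163, 0], [0, 0, 0.46], -1],
  [[0.814, 0.163, 0], [0, 0, 0.46], -1],
  [[0.814, 0.163, 0], [0, 0, 0.46], -1],
])

```text
t: 37.17
tool_pos: [0.5861, 0.0131, 0.1744]
eef_rot: [-0.0, 1.0, -0.013, -0.0]
contact_force: [0.1, 1.2, -1.6]
grip_width: 0.0459
finger_force: 25.0
```

>>> play_rows([
  [[0.814, 0.163, 0], [0, 0, 0.46], -1],
  [[0, 0, 0], [0, 0, 0], -1],
  [[0, 0, 0], [0, 0, 0], -1],
])

```text
t: 37.55
tool_pos: [0.6052, 0.017, 0.1739]
eef_rot: [0.0, 1.0, 0.013, -0.001]
contact_force: [-0.2, -0.2, -1.1]
grip_width: 0.046
finger_force: 25.0
```

Run:
```python
from h import *
st()
c=snap('wrist','w12');np.savez('w12.npz',**c)
for nm,col,zs in(('B',BLUE,(.113,)),('G',GREEN,(.04,))):
    for a,ce,k in blobs(c,*col,amin=100)[:6]:
        print(nm,a,ce.round(0),[rect(c,k,z).tolist() for z in zs])
```

```text
t 37.55 tcp [0.6052 0.017  0.1739] yawx 1.53 z [-0.001 -0.    -1.   ] q [ 0.43  0.68 -0.71  1.77  0.55  0.9  -2.06] w 0.046 F [-0.2 -0.2 -1.1] ff 25.0
B 11691 [320. 244.] [[614.9, 17.4, 82.7, 46.8, 1.7]]
B 225 [103. 309.] [[574.0, 143.7, 15.5, 7.2, -79.4]]
B 225 [100. 354.] [[539.9, 149.9, 16.0, 8.1, 1.4]]
```

View pics/w12.png

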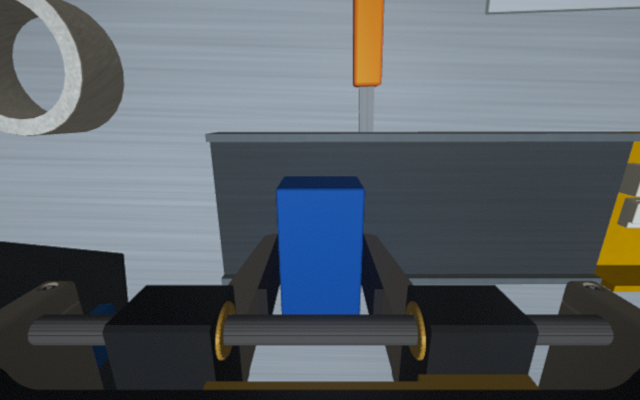

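Run:
```python
from h import *
c=dict(np.load('w12.npz'))
for n,p,z in(('packer far top edge',(320,188.5),.1132),('packer far bottom',(320,178),.0792),('lip far in',(320,141),.028),('lip near in',(590,276),.028),('end',(216,141),.02),('end',(226,270),.02),('tray edge',(630,160),.02),('tray edge',(602,255),.02)):print(n,onz(c,*p,z).round(4))
```

```text
packer far top edge [0.6497 0.0184 0.1132]
packer far bottom [0.648  0.0184 0.0792]
lip far in [0.6665 0.0189 0.028 ]
lip near in [ 0.5547 -0.2249  0.028 ]
end [0.6636 0.1022 0.02  ]
end [0.5475 0.1019 0.02  ]
tray edge [ 0.6572 -0.2348  0.02  ]
tray edge [ 0.5716 -0.238   0.02  ]
```

>>> play_rows([
  [[0.08, 0, -0.9], [0, 0, 0], -1],
  [[0, 0, -0.9], [0, 0, 0], -1],
  [[0, 0, -0.4], [0, 0, 0], -1],
  [[0, 0, 0], [0, 0, 0], -1],
  [[0, 0, -0.1], [0, 0, 0], -1],
  [[0, 0, 0], [0, 0, 0], -1],
])

```text
t: 38.35
tool_pos: [0.6085, 0.0173, 0.1169]
eef_rot: [0.0, 1.0, 0.014, 0.0]
contact_force: [-0.6, -0.0, -2.4]
grip_width: 0.0463
finger_force: 25.0
```

>>> play_rows([
  [[0, 0, -0.06], [0, 0, 0], -1],
  [[0, 0, 0], [0, 0, 0], -1],
])

```text
t: 38.6
tool_pos: [0.6082, 0.0172, 0.1151]
eef_rot: [0.0, 1.0, 0.014, 0.0]
contact_force: [-0.2, 0.3, -0.9]
grip_width: 0.0459
finger_force: 25.0
```

>>> play_rows([
  [[0, 0, -0.03], [0, 0, 0], -1],
  [[0, 0, 0], [0, 0, 0], -1],
  [[0, 0, 0], [0, 0, 0], 0.4],
  [[0, 0, 0], [0, 0, 0], 0.4],
  [[0, 0, 0], [0, 0, 0], 0.4],
  [[0, 0, 0.4], [0, 0, 0], 0.4],
  [[0, 0, 0.9], [0, 0, 0], 0.4],
  [[0, 0, 0.9], [0, 0, 0], 0.4],
  [[0, 0, 0.9], [0, 0, 0], 0.4],
  [[0, 0, 0.9], [0, 0, 0], 0.4],
])

```text
t: 39.85
tool_pos: [0.6083, 0.0172, 0.2164]
eef_rot: [0.0, 1.0, 0.014, 0.001]
contact_force: [0.3, 1.2, -0.5]
grip_width: 0.0642
finger_force: 0.0
```

>>> play_rows([
  [[-0.853, -0.511, 0.2], [0, 0, 0.275], 0.4],
  [[-0.853, -0.511, 0.2], [0, 0, 0.275], 0.4],
  [[-0.853, -0.511, 0.2], [0, 0, 0], 0.4],
  [[-0.853, -0.511, 0.2], [0, 0, 0], 0.4],
  [[-0.853, -0.511, 0.2], [0, 0, 0], 0.4],
  [[-0.853, -0.511, 0], [0, 0, 0], 0.4],
  [[-0.853, -0.511, 0], [0, 0, 0], 0.4],
  [[-0.853, -0.511, 0], [0, 0, 0], 0.4],
  [[-0.853, -0.511, 0], [0, 0, 0], 0.4],
  [[0, 0, 0], [0, 0, 0], 0.4],
])

```text
t: 41.1
tool_pos: [0.4153, -0.0987, 0.2398]
eef_rot: [0.001, 0.999, 0.045, -0.0]
contact_force: [0.4, -0.1, -0.6]
grip_width: 0.0643
finger_force: 0.0
```

Run:
```python
from h import *
st()
c=snap('wrist','w13');t=snap('top')
for n,c in(('w',c),('t',t)):
  for nm,col,zs in(('B',BLUE,(.054,)),('G',GREEN,(.04,))):
    for a,ce,k in blobs(c,*col,amin=100)[:6]:
        r=[rect(c,k,z).tolist() for z in zs]
        if 300<r[0][0]<700 and -200<r[0][1]<420: print(n,nm,a,ce.round(0),cv2.boundingRect(k),r)
```

```text
t 41.1 tcp [ 0.4153 -0.0987  0.2398] yawx 5.21 z [-0.    -0.002 -1.   ] q [ 0.95  0.31 -0.9   2.14  0.34  0.83 -1.64] w 0.0643 F [ 0.4 -0.1 -0.6] ff 0.0
w B 999 [197.   8.] (166, 0, 60, 19) [[568.3, 15.7, 47.4, 12.7, -84.8]]
w G 3867 [321. 193.] (298, 150, 46, 88) [[418.3, -99.3, 91.1, 44.6, 5.3]]
t B 425 [325. 162.] (317, 148, 17, 29) [[605.1, 16.1, 99.2, 51.1, 1.8]]
t B 225 [258. 200.] (251, 192, 16, 19) [[476.5, 241.7, 65.0, 45.8, 7.9]]
t B 180 [236. 205.] (230, 196, 13, 19) [[465.5, 314.2, 64.2, 34.6, 14.4]]
t G 209 [363. 223.] (356, 215, 15, 17) [[397.6, -101.4, 52.9, 43.3, 6.5]]
```

>>> play_rows([
  [[0.06, 0, -0.9], [0, 0, 0], 0.4],
  [[0, 0, -0.9], [0, 0, 0], 0.4],
  [[0, 0, -0.9], [0, 0, 0], 0.4],
  [[0, 0, -0.9], [0, 0, 0], 0.4],
  [[0, 0, -0.9], [0, 0, 0], 0.4],
  [[0, 0, -0.9], [0, 0, 0], 0.4],
  [[0, 0, -0.4], [0, 0, 0], 0.4],
  [[0, 0, 0], [0, 0, 0], 0.4],
  [[0, 0, 0], [0, 0, 0], -1],
  [[0, 0, 0], [0, 0, 0], -1],
])

```text
t: 42.45
tool_pos: [0.4183, -0.098, 0.0949]
eef_rot: [0.0, 0.999, 0.047, 0.001]
contact_force: [-0.8, -1.0, -0.1]
grip_width: 0.0465
finger_force: 0.5
```

>>> play_rows([
  [[0, 0, 0], [0, 0, 0], -1],
  [[0, 0, 0], [0, 0, 0], -1],
  [[0, 0, 0], [0, 0, 0], -1],
])

```text
t: 42.82
tool_pos: [0.4182, -0.0981, 0.0949]
eef_rot: [0.0, 0.999, 0.047, 0.001]
contact_force: [-0.3, -0.4, 6.0]
grip_width: 0.046
finger_force: 25.0
```

```bash
python3 -c "
from h import *
st()"
```

```text
t 42.83 tcp [ 0.4182 -0.0981  0.0949] yawx 5.33 z [ 0.001 -0.001 -1.   ] q [ 0.69  0.57 -0.63  2.22  0.67  0.54 -1.94] w 0.046 F [-0.3 -0.4  6. ] ff 25.0
```

>>> play_rows([
  [[0, 0, 0.5], [0, 0, 0], -1],
  [[0, 0, 0.9], [0, 0, 0], -1],
  [[0, 0, 0.9], [0, 0, 0], -1],
  [[0, 0, 0.9], [0, 0, 0], -1],
  [[0.861, -0.231, 0], [0, 0, -0.275], -1],
  [[0.861, -0.231, 0], [0, 0, -0.275], -1],
  [[0.861, -0.231, 0], [0, 0, 0], -1],
  [[0.861, -0.231, 0], [0, 0, 0], -1],
  [[0.861, -0.231, 0], [0, 0, 0], -1],
  [[0.861, -0.231, 0], [0, 0, 0], -1],
])

```text
t: 44.08
tool_pos: [0.547, -0.1325, 0.1745]
eef_rot: [-0.0, 1.0, 0.014, -0.0]
contact_force: [-0.3, -0.0, -1.7]
grip_width: 0.0459
finger_force: 25.0
```

>>> play_rows([
  [[0.861, -0.231, 0], [0, 0, 0], -1],
  [[0.861, -0.231, 0], [0, 0, 0], -1],
  [[0.861, -0.231, 0], [0, 0, 0], -1],
  [[0, 0, 0], [0, 0, 0], -1],
  [[0, 0, -0.9], [0, 0, 0], -1],
  [[0, 0, -0.9], [0, 0, 0], -1],
  [[0, 0, -0.4], [0, 0, 0], -1],
  [[0, 0, 0], [0, 0, 0], -1],
  [[0, 0, 0], [0, 0, 0], -1],
])

```text
t: 45.2
tool_pos: [0.6119, -0.1495, 0.1196]
eef_rot: [-0.0, 1.0, 0.014, 0.0]
contact_force: [0.6, -0.0, -1.7]
grip_width: 0.0458
finger_force: 25.0
```

```bash
python3 -c "
from h import *
st();snap('wrist','w14')"
```

```text
t 45.2 tcp [ 0.6119 -0.1495  0.1196] yawx 1.58 z [ 0.001  0.    -1.   ] q [ 0.64  0.77 -0.64  1.73  0.6   0.84 -1.82] w 0.0458 F [ 0.6 -0.  -1.7] ff 25.0
```

View pics/w14.png

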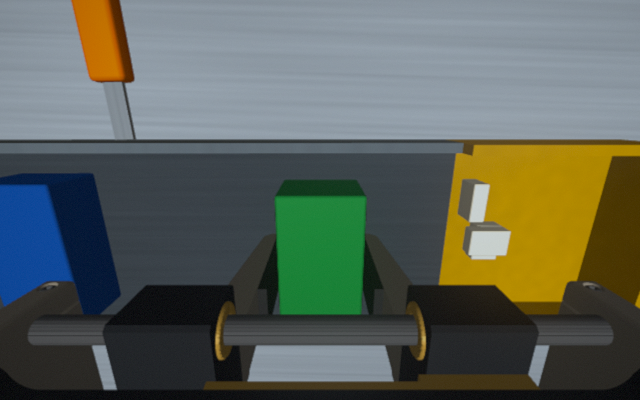

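Green is over the plate (far edge at row 181, lip at row 152), with blue at the left. The chips are in the tray. Set green down.

>>> play_rows([
  [[0, 0, -0.1], [0, 0, 0], -1],
  [[0, 0, -0.06], [0, 0, 0], -1],
  [[0, 0, 0], [0, 0, 0], -1],
  [[0, 0, -0.04], [0, 0, 0], -1],
  [[0, 0, 0], [0, 0, 0], -1],
])

```text
t: 45.88
tool_pos: [0.6115, -0.1497, 0.115]
eef_rot: [0.0, 1.0, 0.014, 0.0]
contact_force: [-3.1, 0.8, 4.6]
grip_width: 0.0462
finger_force: 25.0
```

>>> play_rows([
  [[0, 0, 0], [0, 0, 0], 0.4],
  [[0, 0, 0], [0, 0, 0], 0.4],
  [[0, 0, 0], [0, 0, 0], 0.4],
  [[0, 0, 0.4], [0, 0, 0], 0.4],
  [[0, 0, 0.9], [0, 0, 0], 0.4],
  [[0, 0, 0.9], [0, 0, 0], 0.4],
  [[0, 0, 0.9], [0, 0, 0], 0.4],
  [[0, 0, 0.9], [0, 0, 0], 0.4],
  [[0, 0, 0.9], [0, 0, 0], 0.4],
  [[0, 0, 0.9], [0, 0, 0], 0.4],
])

```text
t: 47.12
tool_pos: [0.6114, -0.1497, 0.2608]
eef_rot: [0.0, 1.0, 0.014, 0.0]
contact_force: [-0.2, -0.0, -0.4]
grip_width: 0.0641
finger_force: 0.0
```

Run:
```python
from h import *
st()
w=dict(np.load('w2.npz'));t=snap('top')
for n,c in(('w',w),('t',t)):
  for nm,col,zs in(('B',BLUE,(.093,)),('W',((0,0,140),(180,70,255)),(.131,))):
    for a,ce,k in blobs(c,*col,amin=30):
        r=[rect(c,k,z).tolist() for z in zs]
        if 350<r[0][0]<560 and 150<r[0][1]<350 and a<3000: print(n,nm,a,ce.round(0),cv2.boundingRect(k),r)
print([onz(w,240+u/3.3,20+v/3.3,.131).round(4)[:2] for u,v in((387,65),(455,57),(462,215),(397,222))])
print([onz(w,240+u/3.3,20+v/3.3,.093).round(4)[:2] for u,v in((270,116),(540,78),(543,200),(280,240))])
```

```text
t 47.12 tcp [ 0.6114 -0.1497  0.2608] yawx 1.57 z [ 0. -0. -1.] q [ 0.72  0.61 -0.75  1.66  0.46  1.06 -1.72] w 0.0641 F [-0.2 -0.  -0.4] ff 0.0
w B 1308 [338.  72.] (321, 51, 35, 46) [[461.2, 302.7, 48.9, 40.1, 8.8]]
w B 965 [391.  64.] (379, 44, 25, 45) [[471.4, 237.6, 48.7, 29.1, 6.9]]
w W 984 [368.  62.] (357, 37, 23, 50) [[468.5, 271.8, 48.4, 22.8, 8.8]]
w W 57 [304. 112.] (299, 109, 11, 7) [[414.6, 342.2, 11.9, 5.8, 82.3]]
t B 237 [258. 201.] (251, 192, 16, 19) [[468.8, 234.0, 60.0, 47.6, 0.5]]
t B 193 [236. 205.] (230, 196, 13, 20) [[455.9, 305.0, 65.8, 34.7, 9.0]]
t W 121 [245. 199.] (240, 192, 10, 16) [[467.0, 271.4, 48.7, 24.7, 10.0]]
[array([0.4905, 0.2852]), array([0.4934, 0.2631]), array([0.4453, 0.2568]), array([0.4426, 0.2789])]
[array([0.4814, 0.3231]), array([0.4963, 0.2249]), array([0.4551, 0.2194]), array([0.4386, 0.3182])]
```

The gauge is at (0.468, 0.2715), yaw 8.7°; two views agree. Move over it.

>>> play_rows([
  [[-0.319, 0.936, 0], [0, 0, 0.51], 0.4],
  [[-0.319, 0.936, 0], [0, 0, 0.51], 0.4],
  [[-0.319, 0.936, 0], [0, 0, 0], 0.4],
  [[-0.319, 0.936, 0], [0, 0, 0], 0.4],
  [[-0.319, 0.936, 0], [0, 0, 0], 0.4],
  [[-0.319, 0.936, 0], [0, 0, 0], 0.4],
  [[-0.319, 0.936, 0], [0, 0, 0], 0.4],
  [[-0.319, 0.936, 0], [0, 0, 0], 0.4],
  [[-0.319, 0.936, 0], [0, 0, 0], 0.4],
  [[-0.319, 0.936, 0], [0, 0, 0], 0.4],
])

```text
t: 48.42
tool_pos: [0.5296, 0.0867, 0.2582]
eef_rot: [-0.0, 0.997, 0.077, -0.001]
contact_force: [0.6, -0.4, -0.0]
grip_width: 0.064
finger_force: 0.0
```

>>> play_rows([
  [[-0.319, 0.936, 0], [0, 0, 0], 0.4],
  [[-0.319, 0.936, 0], [0, 0, 0], 0.4],
  [[-0.319, 0.936, 0], [0, 0, 0], 0.4],
  [[-0.319, 0.936, 0], [0, 0, 0], 0.4],
  [[-0.319, 0.936, 0], [0, 0, 0], 0.4],
  [[-0.319, 0.936, 0], [0, 0, 0], 0.4],
  [[-0.319, 0.936, 0], [0, 0, 0], 0.4],
  [[-0.319, 0.936, 0], [0, 0, 0], 0.4],
  [[0, 0, 0], [0, 0, 0], 0.4],
  [[0, 0, 0], [0, 0, 0], 0.4],
])

```text
t: 49.68
tool_pos: [0.4671, 0.2711, 0.2585]
eef_rot: [0.001, 0.997, 0.076, -0.001]
contact_force: [-0.0, -0.0, -0.3]
grip_width: 0.0645
finger_force: 0.0
```

Run:
```python
from h import *
st()
c=snap('wrist','w15')
for nm,col,zs in(('B',BLUE,(.093,)),('W',((0,0,140),(180,70,255)),(.131,)),('Bp',BLUE,(.054,)),('G',GREEN,(.06,))):
    for a,ce,k in blobs(c,*col,amin=30):
        r=[rect(c,k,z).tolist() for z in zs]
        if 350<r[0][0]<700 and -200<r[0][1]<350 and a<9000: print(nm,a,ce.round(0),cv2.boundingRect(k),r)
```

```text
t 49.67 tcp [0.4671 0.2711 0.2585] yawx 8.68 z [-0.001 -0.001 -1.   ] q [ 0.09  0.5  -0.87  1.87  0.45  0.99 -2.4 ] w 0.0645 F [-0.  -0.  -0.3] ff 0.0
B 7291 [598.  91.] (547, 36, 93, 108) [[599.0, 64.1, 78.1, 61.1, 1.9]]
B 2226 [283. 201.] (263, 166, 43, 64) [[471.6, 304.2, 58.3, 37.4, 8.6]]
B 2128 [355. 201.] (334, 167, 42, 63) [[480.8, 241.9, 57.6, 36.0, 12.0]]
W 1824 [320. 219.] (304, 190, 32, 60) [[469.7, 272.0, 48.6, 23.8, 9.5]]
W 145 [636.  16.] (630, 0, 10, 27) [[637.3, 95.1, 15.1, 5.5, 26.1]]
W 124 [250. 223.] (242, 218, 17, 11) [[459.6, 324.8, 11.7, 6.7, 81.4]]
Bp 7291 [598.  91.] (547, 36, 93, 108) [[607.3, 29.6, 90.4, 70.7, 1.9]]
Bp 2226 [283. 201.] (263, 166, 43, 64) [[459.9, 307.4, 67.5, 43.3, 8.6]]
Bp 2128 [355. 201.] (334, 167, 42, 63) [[470.5, 235.4, 66.7, 41.7, 12.0]]
```

>>> play_rows([
  [[0.08, 0.04, -0.7], [0, 0, 0], 0.4],
  [[0, 0, -0.8], [0, 0, 0], 0.4],
  [[0, 0, -0.8], [0, 0, 0], 0.4],
  [[0, 0, -0.62], [0, 0, 0], 0.4],
  [[0, 0, 0], [0, 0, 0], 0.4],
  [[0, 0, 0], [0, 0, 0], -1],
  [[0, 0, 0], [0, 0, 0], -1],
  [[0, 0, 0], [0, 0, 0], -1],
  [[0, 0, 0], [0, 0, 0], -1],
  [[0, 0, 0], [0, 0, 0], -1],
], newtons=40)

```text
t: 50.98
tool_pos: [0.4701, 0.2723, 0.1864]
eef_rot: [0.0, 0.997, 0.075, 0.0]
contact_force: [0.7, -1.2, 1.3]
grip_width: 0.0241
finger_force: 40.0
```

```bash
python3 -c "
from h import *
st()"
```

```text
t 50.98 tcp [0.4701 0.2723 0.1864] yawx 8.56 z [ 0. -0. -1.] q [ 0.03  0.59 -0.79  1.92  0.55  0.86 -2.48] w 0.0241 F [ 0.7 -1.2  1.3] ff 40.0
```

>>> play_rows([
  [[0, 0, 0.3], [0, 0, 0], -1],
  [[0, 0, 0.85], [0, 0, 0], -1],
  [[0, 0, 0.85], [0, 0, 0], -1],
  [[0, 0, 0.85], [0, 0, 0], -1],
  [[0, 0, 0.85], [0, 0, 0], -1],
  [[0, 0, 0.85], [0, 0, 0], -1],
  [[0.502, -0.928, 0], [0, 0, -0.34], -1],
  [[0.502, -0.928, 0], [0, 0, -0.34], -1],
  [[0.502, -0.928, 0], [0, 0, -0.34], -1],
  [[0.502, -0.928, 0], [0, 0, 0], -1],
])

```text
t: 52.22
tool_pos: [0.5207, 0.1786, 0.3007]
eef_rot: [0.0, 1.0, 0.013, 0.0]
contact_force: [-0.5, -0.2, -4.7]
grip_width: 0.0236
finger_force: 40.0
```

>>> play_rows([
  [[0.502, -0.928, 0], [0, 0, 0], -1],
  [[0.502, -0.928, 0], [0, 0, 0], -1],
  [[0.502, -0.928, 0], [0, 0, 0], -1],
  [[0.502, -0.928, 0], [0, 0, 0], -1],
  [[0.502, -0.928, 0], [0, 0, 0], -1],
  [[0.502, -0.928, 0], [0, 0, 0], -1],
  [[0.502, -0.92, 0], [0, 0, 0], -1],
  [[0, 0, 0], [0, 0, 0], -1],
  [[0, 0, 0], [0, 0, 0], -1],
])

```text
t: 53.35
tool_pos: [0.6076, 0.018, 0.3002]
eef_rot: [-0.0, 1.0, 0.014, -0.0]
contact_force: [-0.0, -0.3, -5.3]
grip_width: 0.0237
finger_force: 40.0
```

Run:
```python
from h import *
st()
c=snap('wrist','w16');s=snap('scene');np.savez('s16.npz',**s)
cv2.imwrite('pics/g16.png',np.vstack([cv2.resize(c['frame'],(480,300)),cv2.resize(s['frame'][100:280,180:468],(480,300),interpolation=cv2.INTER_CUBIC)])[:,:,::-1])
```

```text
t 53.35 tcp [0.6076 0.018  0.3002] yawx 1.57 z [-0.     0.001 -1.   ] q [ 0.49  0.54 -0.8   1.67  0.42  1.11 -1.97] w 0.0237 F [-0.  -0.3 -5.3] ff 40.0
```

View pics/g16.png

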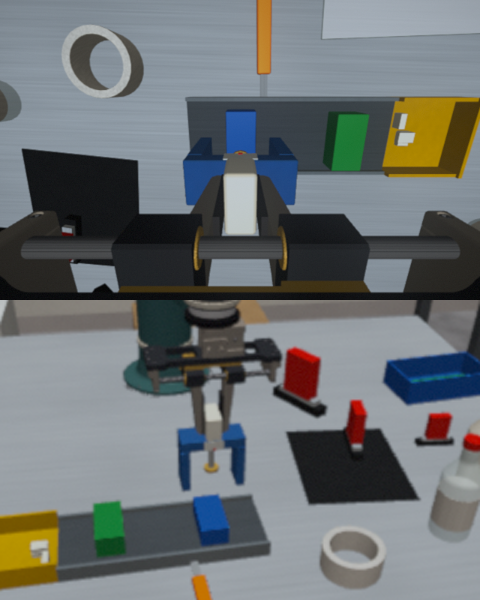

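The gauge hangs straddling the blue packer, and the scraper stands on the mat in the lower view at (355,425). Lower it.

>>> play_rows([
  [[0, -0.02, -0.9], [0, 0, 0], -1],
  [[0, 0, -0.9], [0, 0, 0], -1],
  [[0, 0, -0.9], [0, 0, 0], -1],
  [[0, 0, -0.6], [0, 0, 0], -1],
  [[0, 0, -0.3], [0, 0, 0], -1],
  [[0, 0, -0.15], [0, 0, 0], -1],
  [[0, 0, 0], [0, 0, 0], -1],
])

```text
t: 54.32
tool_pos: [0.6082, 0.0173, 0.2067]
eef_rot: [-0.0, 1.0, 0.014, 0.0]
contact_force: [-0.2, 1.0, -3.2]
grip_width: 0.0237
finger_force: 40.0
```

>>> play_rows([
  [[0, 0, -0.06], [0, 0, 0], -1],
  [[0, 0, 0], [0, 0, 0], -1],
])

```text
t: 54.58
tool_pos: [0.6083, 0.0171, 0.2052]
eef_rot: [-0.0, 1.0, 0.014, 0.001]
contact_force: [1.3, 1.1, -4.6]
grip_width: 0.0237
finger_force: 40.0
```

>>> play_rows([
  [[0, 0, -0.04], [0, 0, 0], -1],
  [[0, 0, 0], [0, 0, 0], -1],
])

```text
t: 54.82
tool_pos: [0.6082, 0.017, 0.2038]
eef_rot: [-0.0, 1.0, 0.014, 0.0]
contact_force: [-0.2, 0.1, -3.9]
grip_width: 0.0238
finger_force: 40.0
```

>>> play_rows([
  [[0, 0, -0.03], [0, 0, 0], -1],
  [[0, 0, 0], [0, 0, 0], -1],
])

```text
t: 55.08
tool_pos: [0.6082, 0.0169, 0.2034]
eef_rot: [0.0, 1.0, 0.014, 0.0]
contact_force: [-0.0, -0.2, -0.4]
grip_width: 0.0237
finger_force: 40.0
```

>>> play_rows([
  [[0, 0, -0.02], [0, 0, 0], -1],
  [[0, 0, 0], [0, 0, 0], -1],
  [[0, 0, 0], [0, 0, 0], -1],
  [[0, 0, 0], [0, 0, 0], -1],
])

```text
t: 55.58
tool_pos: [0.6083, 0.0169, 0.2034]
eef_rot: [0.0, 1.0, 0.014, 0.0]
contact_force: [-1.7, -1.3, 5.9]
grip_width: 0.0237
finger_force: 40.0
```

Legs are on the plate (z stops at 0.2034, as predicted). Let go so it settles, then take it again.

>>> play_rows([
  [[0, 0, 0], [0, 0, 0], -0.2],
  [[0, 0, 0], [0, 0, 0], -0.2],
  [[0, 0, 0], [0, 0, 0], -0.2],
  [[0, 0, 0], [0, 0, 0], -0.2],
  [[0, 0, 0], [0, 0, 0], -0.2],
  [[0, 0, 0], [0, 0, 0], -0.2],
  [[0, 0, 0], [0, 0, 0], -0.2],
  [[0, 0, 0], [0, 0, 0], -0.2],
  [[0, 0, 0], [0, 0, 0], -0.2],
  [[0, 0, 0], [0, 0, 0], -0.2],
])

```text
t: 56.82
tool_pos: [0.608, 0.017, 0.2024]
eef_rot: [0.0, 1.0, 0.014, -0.0]
contact_force: [-0.2, 0.3, -0.4]
grip_width: 0.0366
finger_force: 0.0
```

Run:
```python
from h import *
st()
s=snap('scene','s17')
cv2.imwrite('pics/g17.png',cv2.resize(s['frame'][140:280,160:360],(800,560),interpolation=cv2.INTER_CUBIC)[:,:,::-1])
```

```text
t 56.83 tcp [0.608  0.017  0.2024] yawx 1.57 z [-0. -0. -1.] q [ 0.44  0.64 -0.73  1.75  0.52  0.95 -2.04] w 0.0366 F [-0.2  0.3 -0.4] ff 0.0
```

View pics/g17.png

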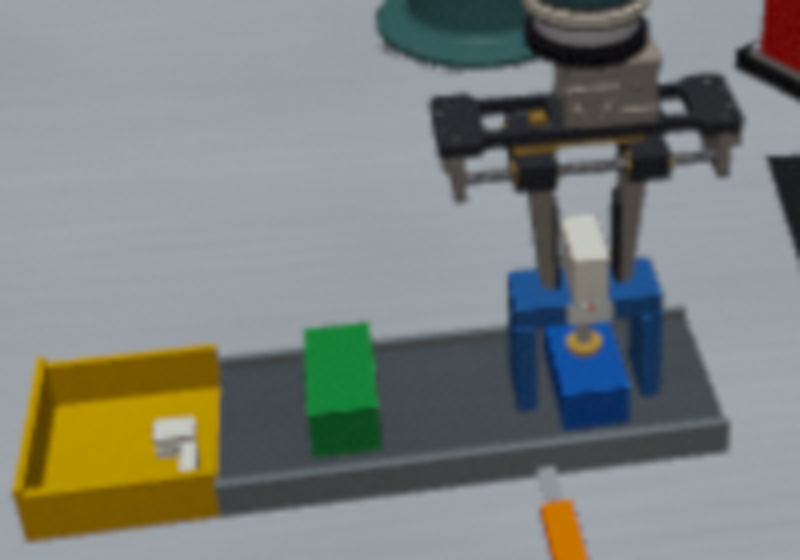

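The gauge stands freely on the plate over the blue packer, with its foot on the packer at (583,343). Regrip, lift, and go to green.

>>> play_rows([
  [[0, 0, 0], [0, 0, 0], -1],
  [[0, 0, 0], [0, 0, 0], -1],
  [[0, 0, 0], [0, 0, 0], -1],
  [[0, 0, 0], [0, 0, 0], -1],
  [[0, 0, 0.3], [0, 0, 0], -1],
  [[0, 0, 0.9], [0, 0, 0], -1],
  [[0, 0, 0.9], [0, 0, 0], -1],
  [[0, 0, 0.9], [0, 0, 0], -1],
  [[0, 0, 0.9], [0, 0, 0], -1],
  [[0, 0, 0], [0, 0, 0], -1],
])

```text
t: 58.12
tool_pos: [0.6087, 0.0175, 0.3026]
eef_rot: [0.0, 1.0, 0.014, 0.002]
contact_force: [-0.6, -0.3, -5.5]
grip_width: 0.0239
finger_force: 40.0
```

>>> play_rows([
  [[0.016, -0.834, 0], [0, 0, 0], -1],
  [[0.016, -0.834, 0], [0, 0, 0], -1],
  [[0.016, -0.834, 0], [0, 0, 0], -1],
  [[0.016, -0.834, 0], [0, 0, 0], -1],
  [[0.016, -0.834, 0], [0, 0, 0], -1],
  [[0.016, -0.834, 0], [0, 0, 0], -1],
  [[0.016, -0.834, 0], [0, 0, 0], -1],
  [[0.016, -0.834, 0], [0, 0, 0], -1],
  [[0, 0, 0], [0, 0, 0], -1],
  [[0, 0, 0], [0, 0, 0], -1],
])

```text
t: 59.38
tool_pos: [0.6112, -0.1488, 0.3]
eef_rot: [-0.001, 1.0, 0.014, 0.0]
contact_force: [-0.5, 1.1, -3.7]
grip_width: 0.0235
finger_force: 40.0
```

Run:
```python
from h import *
st()
c=snap('wrist','w18');t=snap('top')
for n,c in(('w',c),('t',t)):
  for nm,col,z in(('B',BLUE,.054),('G',GREEN,.06)):
    for a,ce,k in blobs(c,*col,amin=40):
        r=rect(c,k,z)
        if 500<r[0]<700 and -250<r[1]<150 and a<30000: print(n,nm,a,ce.round(0),cv2.boundingRect(k),r)
```

```text
t 59.38 tcp [ 0.6112 -0.1488  0.3   ] yawx 1.62 z [ 0.     0.001 -1.   ] q [ 0.73  0.57 -0.77  1.62  0.42  1.13 -1.69] w 0.0235 F [-0.5  1.1 -3.7] ff 40.0
w B 3851 [183. 183.] (153, 145, 59, 78) [609.8  11.4  91.9  58.7   1.6]
w B 3027 [267. 226.] (243, 183, 59, 91) [556.5 -80.9 116.6  65.2 -39.8]
w B 2885 [373. 226.] (340, 183, 57, 91) [ 560.5 -218.9  115.4   64.2   43. ]
w G 2185 [321. 175.] (301, 148, 41, 56) [ 625.9 -148.9   63.3   46.2    1.6]
t B 421 [325. 162.] (317, 148, 17, 29) [605.1  16.2  99.2  50.9   1.8]
t B 151 [369. 146.] (364, 139, 14, 16) [ 655.9 -139.    54.5   44.1   -3.2]
t B 57 [393. 145.] (389, 141, 9, 9) [ 659.1 -215.7   29.7   27.2   -4. ]
t G 265 [375. 163.] (368, 152, 15, 22) [ 598.  -148.9   73.5   46.6    2.3]
```

Blue is still in place and green is centred below the gauge (y −0.149). Lower.

>>> play_rows([
  [[0, 0, -0.9], [0, 0, 0], -1],
  [[0, 0, -0.9], [0, 0, 0], -1],
  [[0, 0, -0.9], [0, 0, 0], -1],
  [[0, 0, -0.6], [0, 0, 0], -1],
  [[0, 0, -0.3], [0, 0, 0], -1],
  [[0, 0, -0.15], [0, 0, 0], -1],
  [[0, 0, 0], [0, 0, 0], -1],
])

```text
t: 60.35
tool_pos: [0.6115, -0.1497, 0.2066]
eef_rot: [-0.0, 1.0, 0.014, 0.0]
contact_force: [-0.9, -0.1, -3.2]
grip_width: 0.0238
finger_force: 40.0
```

>>> play_rows([
  [[0, 0, -0.06], [0, 0, 0], -1],
  [[0, 0, 0], [0, 0, 0], -1],
  [[0, 0, -0.06], [0, 0, 0], -1],
  [[0, 0, 0], [0, 0, 0], -1],
])

```text
t: 60.85
tool_pos: [0.6114, -0.1499, 0.2033]
eef_rot: [0.0, 1.0, 0.014, 0.0]
contact_force: [0.7, 0.6, -4.6]
grip_width: 0.0239
finger_force: 40.0
```

>>> play_rows([
  [[0, 0, -0.03], [0, 0, 0], -1],
  [[0, 0, 0], [0, 0, 0], -1],
  [[0, 0, 0], [0, 0, 0], -1],
])

```text
t: 61.22
tool_pos: [0.6112, -0.1499, 0.2025]
eef_rot: [0.0, 1.0, 0.014, 0.0]
contact_force: [-0.0, 0.8, -3.5]
grip_width: 0.0239
finger_force: 40.0
```

>>> play_rows([
  [[0, 0, -0.03], [0, 0, 0], -1],
  [[0, 0, 0], [0, 0, 0], -1],
  [[0, 0, 0], [0, 0, 0], -1],
])

```text
t: 61.6
tool_pos: [0.6113, -0.1499, 0.2024]
eef_rot: [0.0, 1.0, 0.014, 0.0]
contact_force: [-1.4, -0.9, 5.1]
grip_width: 0.0234
finger_force: 40.0
```

>>> play_rows([
  [[0, 0, -0.02], [0, 0, 0], -1],
  [[0, 0, 0], [0, 0, 0], -1],
  [[0, 0, 0], [0, 0, 0], -1],
])

```text
t: 61.98
tool_pos: [0.6114, -0.1499, 0.2024]
eef_rot: [0.0, 1.0, 0.014, 0.0]
contact_force: [-2.8, -0.2, 8.7]
grip_width: 0.0236
finger_force: 40.0
```

>>> play_rows([
  [[0, 0, 0], [0, 0, 0], -0.2],
  [[0, 0, 0.06], [0, 0, 0], -0.2],
  [[0, 0, 0], [0, 0, 0], -0.2],
  [[0, 0, 0], [0, 0, 0], -0.2],
  [[0, 0, 0], [0, 0, 0], -0.2],
  [[0, 0, 0], [0, 0, 0], -0.2],
  [[0, 0, 0], [0, 0, 0], -0.2],
  [[0, 0, 0], [0, 0, 0], -0.2],
  [[0, 0, 0], [0, 0, 0], -0.2],
  [[0, 0, 0], [0, 0, 0], -0.2],
])

```text
t: 63.22
tool_pos: [0.6112, -0.1498, 0.2027]
eef_rot: [0.0, 1.0, 0.014, 0.0]
contact_force: [0.3, 0.2, -0.1]
grip_width: 0.0367
finger_force: 0.0
```

```bash
python3 -c "
from h import *
st();snap('scene','s19')"
```

```text
t 63.23 tcp [ 0.6112 -0.1498  0.2027] yawx 1.56 z [ 0. -0. -1.] q [ 0.69  0.67 -0.71  1.7   0.51  0.97 -1.75] w 0.0367 F [ 0.3  0.2 -0.1] ff 0.0
```

>>> play_rows([
  [[0, 0, 0], [0, 0, 0], -1],
  [[0, 0, 0], [0, 0, 0], -1],
  [[0, 0, 0], [0, 0, 0], -1],
  [[0, 0, 0], [0, 0, 0], -1],
  [[0, 0, 0.3], [0, 0, 0], -1],
  [[0, 0, 0.9], [0, 0, 0], -1],
  [[0, 0, 0.9], [0, 0, 0], -1],
  [[0, 0, 0.9], [0, 0, 0], -1],
  [[0, 0, 0.9], [0, 0, 0], -1],
  [[0, 0, 0], [0, 0, 0], -1],
])

```text
t: 64.53
tool_pos: [0.6122, -0.1495, 0.3033]
eef_rot: [0.001, 1.0, 0.014, 0.002]
contact_force: [1.0, 0.3, -5.4]
grip_width: 0.0236
finger_force: 40.0
```

>>> play_rows([
  [[-0.314, 0.938, 0], [0, 0, 0], -1],
  [[-0.314, 0.938, 0], [0, 0, 0], -1],
  [[-0.314, 0.938, 0], [0, 0, 0], -1],
  [[-0.314, 0.938, 0], [0, 0, 0], -1],
  [[-0.314, 0.938, 0], [0, 0, 0], -1],
  [[-0.314, 0.938, 0], [0, 0, 0], -1],
  [[-0.314, 0.938, 0], [0, 0, 0], -1],
  [[-0.314, 0.938, 0], [0, 0, 0], -1],
  [[-0.314, 0.938, 0], [0, 0, 0], -1],
  [[-0.314, 0.938, 0], [0, 0, 0.34], -1],
])

```text
t: 65.78
tool_pos: [0.5315, 0.0867, 0.3002]
eef_rot: [0.0, 0.999, 0.036, -0.0]
contact_force: [-0.5, 0.4, -5.6]
grip_width: 0.0238
finger_force: 40.0
```

>>> play_rows([
  [[-0.314, 0.938, 0], [0, 0, 0.34], -1],
  [[-0.314, 0.938, 0], [0, 0, 0.34], -1],
  [[-0.314, 0.938, 0], [0, 0, 0], -1],
  [[-0.314, 0.938, 0], [0, 0, 0], -1],
  [[-0.314, 0.938, 0], [0, 0, 0], -1],
  [[-0.314, 0.938, 0], [0, 0, 0], -1],
  [[-0.314, 0.938, 0], [0, 0, 0], -1],
  [[-0.314, 0.938, 0], [0, 0, 0], -1],
  [[0, 0, 0], [0, 0, 0], -1],
  [[0, 0, 0], [0, 0, 0], -1],
])

```text
t: 67.03
tool_pos: [0.4698, 0.2721, 0.3]
eef_rot: [0.0, 0.997, 0.075, -0.0]
contact_force: [0.4, 0.1, -5.4]
grip_width: 0.0235
finger_force: 40.0
```

Run:
```python
from h import *
st()
c=snap('wrist','w20')
```

```text
t 67.03 tcp [0.4698 0.2721 0.3   ] yawx 8.61 z [-0.    -0.001 -1.   ] q [ 0.12  0.45 -0.91  1.83  0.41  1.06 -2.36] w 0.0235 F [ 0.4  0.1 -5.4] ff 40.0
```

>>> play_rows([
  [[0, 0, -0.9], [0, 0, 0], -1],
  [[0, 0, -0.9], [0, 0, 0], -1],
  [[0, 0, -0.9], [0, 0, 0], -1],
  [[0, 0, -0.9], [0, 0, 0], -1],
  [[0, 0, -0.6], [0, 0, 0], -1],
  [[0, 0, -0.25], [0, 0, 0], -1],
  [[0, 0, 0], [0, 0, 0], -1],
  [[0, 0, -0.06], [0, 0, 0], -1],
  [[0, 0, 0], [0, 0, 0], -1],
])

```text
t: 68.2
tool_pos: [0.4701, 0.2724, 0.1879]
eef_rot: [-0.0, 0.997, 0.075, 0.0]
contact_force: [0.5, -0.1, -5.4]
grip_width: 0.0239
finger_force: 40.0
```

>>> play_rows([
  [[0, 0, -0.05], [0, 0, 0], -1],
  [[0, 0, 0], [0, 0, 0], -1],
  [[0, 0, 0], [0, 0, 0], -1],
])

```text
t: 68.58
tool_pos: [0.4699, 0.2723, 0.1863]
eef_rot: [0.0, 0.997, 0.075, 0.0]
contact_force: [0.5, 0.3, -5.2]
grip_width: 0.0236
finger_force: 40.0
```

>>> play_rows([
  [[0, 0, -0.04], [0, 0, 0], -1],
  [[0, 0, 0], [0, 0, 0], -1],
  [[0, 0, 0], [0, 0, 0], -1],
])

```text
t: 68.95
tool_pos: [0.47, 0.2723, 0.1856]
eef_rot: [0.0, 0.997, 0.075, 0.0]
contact_force: [-1.2, -2.2, 1.4]
grip_width: 0.0235
finger_force: 40.0
```

Contact. Release and retreat upward, then back toward the robot's right for a final look.

>>> play_rows([
  [[0, 0, 0], [0, 0, 0], 0.2],
  [[0, 0, 0], [0, 0, 0], 0.2],
  [[0, 0, 0], [0, 0, 0], 0.2],
  [[0, 0, 0], [0, 0, 0], 0.2],
  [[0, 0, 0.4], [0, 0, 0], 0.2],
  [[0, 0, 0.9], [0, 0, 0], 0.2],
  [[0, 0, 0.9], [0, 0, 0], 0.2],
  [[0, 0, 0.9], [0, 0, 0], 0.2],
  [[0, 0, 0.9], [0, 0, 0], 0.2],
  [[0, 0, 0.9], [0, 0, 0], 0.2],
])

```text
t: 70.2
tool_pos: [0.4698, 0.2724, 0.3091]
eef_rot: [-0.0, 0.997, 0.075, 0.0]
contact_force: [0.3, -0.5, -0.6]
grip_width: 0.055
finger_force: 0.0
```

>>> play_rows([
  [[0.1, -0.9, 0.8], [0, 0, 0], 0.2],
  [[0.1, -0.9, 0.8], [0, 0, 0], 0.2],
  [[0.1, -0.9, 0.8], [0, 0, 0], 0.2],
  [[0.1, -0.9, 0.8], [0, 0, 0], 0.2],
  [[0.1, -0.9, 0], [0, 0, 0], 0.2],
  [[0.1, -0.9, 0], [0, 0, 0], 0.2],
  [[0.1, -0.9, 0], [0, 0, 0], 0.2],
  [[0.1, -0.9, 0], [0, 0, 0], 0.2],
  [[0, 0, 0], [0, 0, 0], 0.2],
  [[0, 0, 0], [0, 0, 0], 0.2],
])

```text
t: 71.45
tool_pos: [0.4896, 0.0934, 0.3881]
eef_rot: [-0.0, 0.997, 0.075, 0.0]
contact_force: [0.7, 1.3, 0.6]
grip_width: 0.0548
finger_force: 0.0
```

Run:
```python
from h import *
st()
c=snap('wrist');s=snap('scene')
cv2.imwrite('pics/g21.png',np.vstack([cv2.resize(c['frame'],(480,300)),cv2.resize(s['frame'][90:290,150:470],(480,300),interpolation=cv2.INTER_CUBIC)])[:,:,::-1])
```

```text
t 71.45 tcp [0.4896 0.0934 0.3881] yawx 8.64 z [ 0.001  0.    -1.   ] q [ 0.57  0.26 -0.96  1.82  0.23  1.18 -1.88] w 0.0548 F [0.7 1.3 0.6] ff 0.0
```

View pics/g21.png

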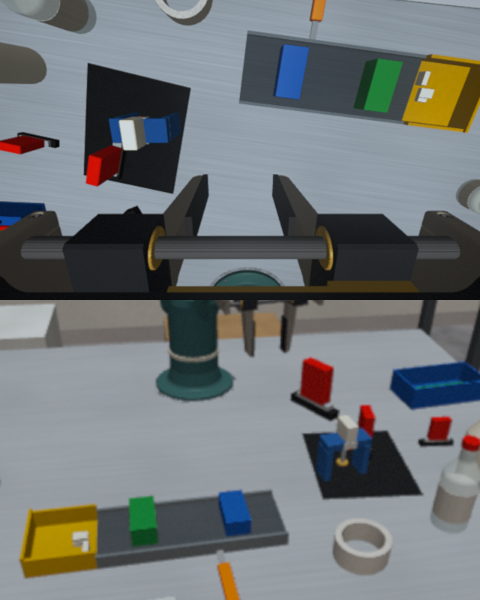

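Both packers stand on the plate, at (292,72) and (378,85) in the upper view. The chips are in the tray at (424,85), and gauge and scraper stand on the mat at (145,130) and (105,165). I'm handing the job in.

```bash
python3 -c "
from h import *
print(job.job_done())"
```

```text
the job is handed in; nothing more can be done
None
```

The job is handed in after about 71 s of robot time, with no verdict returned: all three chips are in the tray, the blue and green packers stand on the plate and were gauged in that order (there was no yellow one), and gauge and scraper stand on the mat again.

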